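# Load the firing box and close the lids for the kiln

### The arm

A 7-joint arm with a two-finger parallel gripper is mounted at the origin on the work surface. World frame = base frame: x ahead of the robot, y to its left, z up, the work surface at z = 0. Lengths are in m, angles in rad, forces in N, time in s.
With the tool pointing down it reaches from about 0.425 to 0.925 m from the base axis. Payload 6.8 kg.
Tool frame: the origin (TCP) lies midway between the tips of the shut fingers; the grasp point (between the pads) lies 19 mm behind it (bot.hold_point_z is the distance from the TCP to the grasp point, in m); z points along the fingers, y is the line along which they close (so a half turn about z gives the same grasp; the last joint's range is limited). The gripper opens to 85 mm and grips with 20 to 120 N. Pads are 22 mm wide; open, the fingers measure 114 mm over their backs; the gripper's body (76 mm by 85 mm) begins 54 mm behind the grasp point. The pads swing forward as they close: fully open they stand 13 mm farther back than shut.
Start: joints at [-1.437, 0.477, 0.022, 1.555, -0.011, 1.109, -0.083], TCP at [0.162, 0.655, 0.202] pointing down, gripper open.
Joint ranges: [-2.96, 2.96], [-0.34, 2.1], [-1.41, 1.46], [0.24, 2.44], [-1.37, 4.51], [0.17, 1.92], [-2.96, 2.96]. Speed limits (rad/s): [2.39, 2.39, 3.14, 3.14, 3.14, 3.14, 3.14].

### API

Orientations are given as a unit quaternion [w, x, y, z].
In Python, from station import bot gives the robot as it stands. The module is installed in compiled form; this text tells all that it offers.
- The arm moves only by the tool step_arm, never from a script. Its argument "increments" is a list that holds one entry, the list of rows, each a list of 7 numbers: the opening, from -1 (shut) to 1 (fully open), then the shift along the tool's x, y, z in mm, then the turn, a rotation vector about the tool's x, y, z in degrees. In form: [[[grip, x, y, z, ax, ay, az], ...]]. A call has 1 to 10 rows; each row is the pose to reach, as a shift and turn from the pose commanded when the call began, along the tool's axes at that moment; what a row does not reach only later rows make up. A row lasts 1/12 s, in which the tool goes at most 41.7 mm and 7.16 degrees, less where a joint would pass 70% of its speed; a pose out of reach is approached as far as the arm can. A call with a gripper value outside its range is refused whole. The fingers move at their own pace and stop on an object; "force" is the grip in N (left out, the last holds). Time passes only in rows, so rows that repeat a pose let the fingers close. It gives the time, the measured TCP pose, the force, the opening and the grip force at its end, in the units of the state.
- bot.get_obs(): the state, without advancing time (a new reading comes with each control period).
- bot.read_camera(name): name is "scene" or "side" or "wrist"; returns a dict with "image" (384x512x3 uint8, red, green, blue), "camera_matrix" (3x3 intrinsics, pixels), "dist" ([k1, k2, p1, p2, k3] as OpenCV has them; the pictures are not rectified), "R" (3x3) and "t" (3): a world point X has camera coordinates R X + t. Camera axes: x right, y down, z forward; pixel columns grow to the right and rows downward; lengths in m; the calibration is good to about 2 mm. A picture is of the moment at which its call begins. There is no depth.
- bot.hand_in(): hands the job in; it is judged then, once.
The state is a dict: "t": time; "q": joint angles; "joint_vel": joint speeds; "joint_torque": joint torques, N m; "eef_pos": TCP position; "tool_rot": TCP orientation; "contact_force": force on the tool from outside, world axes, zero at the start; "torque": the same for the moment, N m; "gripper_width": opening from 0.0 (shut) to 1.0 (fully open); "grasp_force": force on a finger pad.
Only numpy, scipy, OpenCV 4.12 (cv2) and the standard library are available. Lean on these libraries where they do the work, as an engineer would, in place of code of your own. Each camera call takes 0.05 s, during which the arm holds its last target. There are 200 camera calls.

### The job

Get this load ready for the kiln: first lift the lid off the firing box and set it down flat on the round plywood bat, then slide every test tile standing in the drying rack fully down into a slot of its own inside the box, and put the box's lid back so that it sits seated and level. Both bead jars go into the same firing, so cover each with its own lid as well, seated and level (whenever you like), with the jars left standing. Do not knock over or push away the other things on the table, and let go of everything at the end.

Things in the scene. Friction and masses are not known exactly. Their poses are not given: they have to be found in the camera images.
- box: the firing box, fixed: open round clay box 152 mm across outside, 140 mm inside (wall 6 mm), rim 86 mm above its origin, inner floor at 6 mm; three upright tile slots inside. A tile fully home stands on the inner floor: its origin 6 mm, its top 81 mm above the box's origin. Origin: centre of the underside, z up; turned by up to 0.5 rad about z
- crib (a point): centre of the top of the slotted crib in the firing box, 36 mm above the box's origin, axes as the box's. The crib is 30 mm high with three parallel upright slots at y = -40, 0 and +40 mm; each is 48 mm long (along x), 11 mm wide (along y), goes down to the inner floor and has a 2 mm chamfered mouth
- box_lid: loose round clay lid, knob up, about 350 g: disc 156 mm across, 8 mm thick (8 to 16 mm above the origin); under it a collar 132 mm across, 8 mm deep, that drops inside the rim; on it an upright knob 24 mm across (16 to 44 mm above the origin). Origin: on the axis at the collar's underside; z up. The firing box's lid, at first seated on it: origin 78 mm above the box's
- bat: a round plywood bat fixed to the table, 180 mm across and 8 mm thick, empty: the place to set the box's lid down meanwhile. Origin: centre of its underside
- rack: the wooden drying rack, fixed to the table: block 66 x 150 x 22 mm (x, y, z) with four upright slots right through it at y = -60, -20, +20 and +60 mm of its frame, each 48 mm along x and 11 mm along y; some stand empty. Origin: centre of the underside, z up; turned by up to 0.4 rad about z
- jar_wide: the wide bead jar, loose, about 450 g: round clay jar 76 mm across, mouth 66 mm across inside, rim 70 mm above its origin, a few clay beads inside fixed low down. Seated, its lid's origin lies 62 mm above the jar's origin. Origin: centre of the underside, z up
- jar_slim: the slim bead jar, loose, about 400 g: round clay jar 56 mm across, mouth 46 mm across inside, rim 82 mm above its origin, a few clay beads inside fixed low down. Seated, its lid's origin lies 74 mm above the jar's origin. Origin: centre of the underside, z up
- lid_wide: loose round clay lid, knob up, about 100 g: disc 80 mm across, 8 mm thick (8 to 16 mm above the origin); under it a collar 59 mm across, 8 mm deep, that drops inside the rim; on it an upright knob 20 mm across (16 to 44 mm above the origin). Origin: on the axis at the collar's underside; z up. The wide jar's, at first on the table
- lid_slim: loose round clay lid, knob up, about 60 g: disc 60 mm across, 8 mm thick (8 to 16 mm above the origin); under it a collar 39 mm across, 8 mm deep, that drops inside the rim; on it an upright knob 20 mm across (16 to 44 mm above the origin). Origin: on the axis at the collar's underside; z up. The slim jar's, at first on the table
- tile1: glazed test tile, flat plate 44 x 8 x 75 mm (x, y, z), 55 g, white with a bare clay foot, standing upright in a slot of the rack on the table top; None if absent. Pinch its top 20 mm across the 8 mm (its y); a tile in the next slot is only 32 mm clear, so open the fingers just 20 to 25 mm there. Origin: centre of its foot, z up
- tile2: glazed test tile, flat plate 44 x 8 x 75 mm (x, y, z), 55 g, white with a bare clay foot, standing upright in a slot of the rack on the table top; None if absent. Pinch its top 20 mm across the 8 mm (its y); a tile in the next slot is only 32 mm clear, so open the fingers just 20 to 25 mm there. Origin: centre of its foot, z up
- tile3: glazed test tile, flat plate 44 x 8 x 75 mm (x, y, z), 55 g, white with a bare clay foot, standing upright in a slot of the rack on the table top; None if absent. Pinch its top 20 mm across the 8 mm (its y); a tile in the next slot is only 32 mm clear, so open the fingers just 20 to 25 mm there. Origin: centre of its foot, z up
- tile4: glazed test tile, flat plate 44 x 8 x 75 mm (x, y, z), 55 g, white with a bare clay foot, standing upright in a slot of the rack on the table top; None if absent. Pinch its top 20 mm across the 8 mm (its y); a tile in the next slot is only 32 mm clear, so open the fingers just 20 to 25 mm there. Origin: centre of its foot, z up
- pinch_cup: a bystander: small clay cup 36 mm across, 28 mm tall; origin under its centre
- stamp: a bystander: small dark turned wooden stamp, 32 mm across, 33 mm tall; origin under its centre
- bowl: a bystander: bowl 90 mm across, 40 mm tall; origin under its centre
- spray: a bystander: plastic bottle 52 mm across, 110 mm tall; origin under its centre
There are look-alikes about, which are no part of the job. Leave any yellow look-alike of the lid_slim alone.

How it is judged:
By the outcome, as a careful person would: the job done as asked, in the order asked, and still so for the second after the job is handed in, with the robot touching nothing.
Of tile1, tile2, tile3, tile4 only 2 to 3 are there at a start; the rules pass over those that are not, and their reading is None.
At some moment in a run one of lid_wide, lid_slim, box_lid may be knocked a few centimetres aside while the robot is not near it.
It also fails if it takes over 210 s, if anything falls off the work surface, if the arm or the gripper's body presses on something with over 40 N, if the wrist force passes 120 N, or if a joint passes its speed limit or range.

## Working session

There is one attempt and no reset: what is moved stays moved. The work goes in short steps, Python scripts to look and compute and a tool call to move; the robot and the scene stay as the last step left them, time stands still between calls to the robot, and variables do not carry over. Pictures are saved under pics/ and viewed, at most 14 in all, crops included, and the job is handed in when it is done.

Besides the shell and the picture viewer there is one more tool, called after "Request:" as name([rows], argument=value, ...), one row to a line, values as JSON. step_arm: Moves the arm, as the interface text tells. Its arguments: {"type":"object","properties":{"increments":{"type":"array"},"force":{"type":"number"}},"required":["increments"]}

```bash
mkdir -p pics
python3 - <<'E'
from station import bot
import cv2,numpy as np
o=bot.get_obs()
for k,v in o.items(): print(k,np.round(v,3))
print(bot.hold_point_z)
for n in ["scene","side","wrist"]:
    c=bot.read_camera(n); cv2.imwrite(f"pics/{n}0.png",cv2.resize(c["image"][:,:,::-1],(800,600),interpolation=cv2.INTER_CUBIC))
    R=np.array(c["R"]);print(n,(-R.T@c["t"]).round(3),R.round(2).tolist(),np.round(c["camera_matrix"],1).tolist(),np.round(c["dist"],3))
E
```

```text
t 0.0
q [-1.437  0.478  0.022  1.556 -0.012  1.109 -0.083]
joint_vel [ 0.001  0.    -0.001 -0.002 -0.     0.001  0.001]
joint_torque [ 1.0000e-03 -5.9647e+01  1.6090e+00 -2.8119e+01  1.2000e-02  1.0000e-02
  0.0000e+00]
eef_pos [0.161 0.655 0.201]
tool_rot [-0.     0.121  0.993 -0.001]
contact_force [ 0.067 -0.099  0.421]
torque [-0.022  0.06  -0.038]
grasp_force 0.0
gripper_width 0.996
0.0187
scene [ 0.938 -0.805  0.762] [[0.88, 0.47, 0.0], [0.29, -0.53, -0.79], [-0.37, 0.7, -0.61]] [[459.4, 0.0, 251.5], [0.0, 459.4, 191.4], [0.0, 0.0, 1.0]] [-0.08  0.    0.    0.    0.  ]
side [ 0.017 -0.676  1.097] [[0.78, -0.62, -0.02], [-0.5, -0.6, -0.62], [0.38, 0.49, -0.78]] [[449.5, 0.0, 253.2], [0.0, 449.5, 187.8], [0.0, 0.0, 1.0]] [-0.132  0.     0.     0.     0.   ]
wrist [0.088 0.673 0.374] [[0.24, 0.97, -0.0], [0.93, -0.23, 0.3], [0.29, -0.07, -0.95]] [[275.5, 0.0, 255.7], [0.0, 275.5, 189.3], [0.0, 0.0, 1.0]] [-0.05  0.    0.    0.    0.  ]
```

View pics/scene0.png

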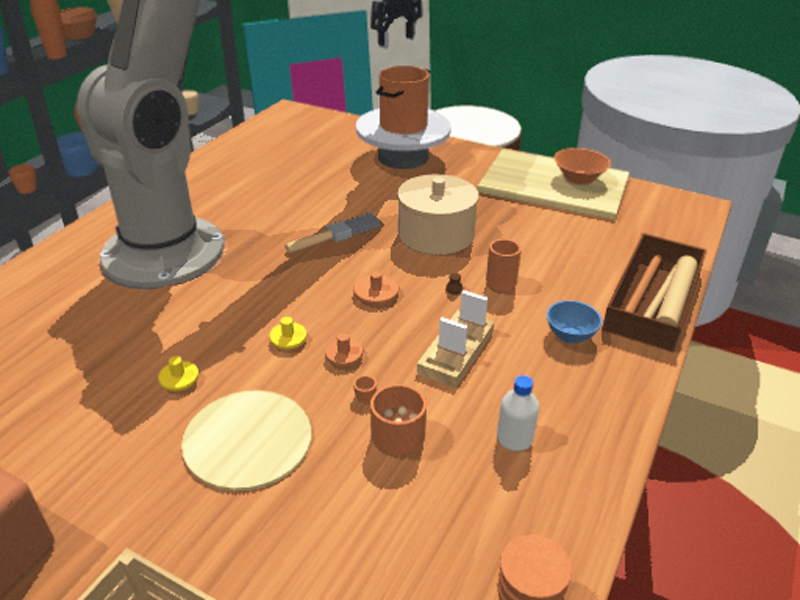

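View pics/side0.png

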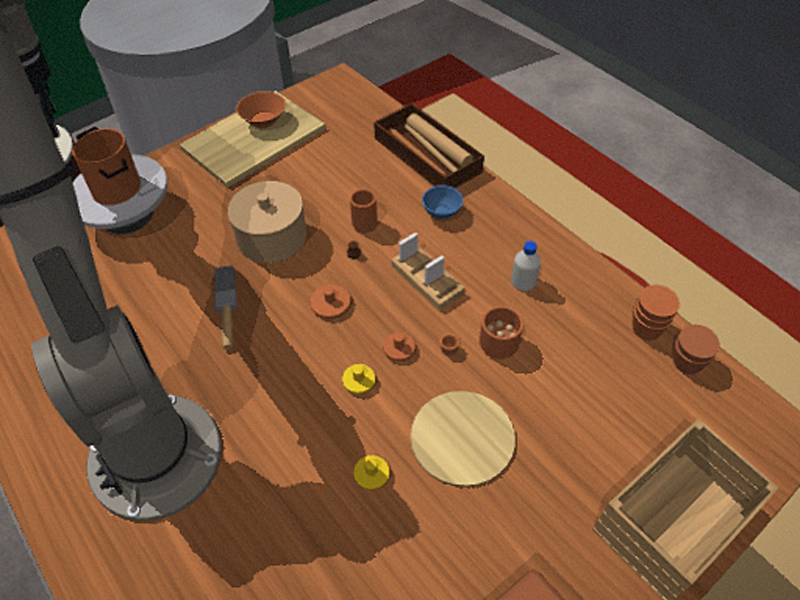

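Two tiles in the rack; orange lids: the wide one at scene (376,290), the slim one at (343,352), with yellow look-alikes at (288,335) and (178,375). The bat is at (247,440), the wide jar at (398,420), the slim jar at (503,265) and the firing box at (437,213). Next come enlarged crops.

```bash
cat > h.py <<'E'
import numpy as np, cv2
from station import bot
from scipy.spatial.transform import Rotation as Ro
from scipy.optimize import least_squares
def cam(n):
    c=bot.read_camera(n); return {k:(np.array(v) if k!="image" else v) for k,v in c.items()}
def proj(c,X):
    p,_=cv2.projectPoints(np.atleast_2d(np.array(X,float)),cv2.Rodrigues(c["R"])[0],c["t"],c["camera_matrix"],c["dist"]); return p[:,0]
def onz(c,uv,z):
    p=cv2.undistortPoints(np.array(uv,float).reshape(-1,1,2),c["camera_matrix"],c["dist"])[:,0]
    d=np.c_[p,np.ones(len(p))]@c["R"]; o=-c["R"].T@c["t"]
    return o+d*((z-o[2])/d[:,2])[:,None]
def tri(cs,uvs,x0=(.6,0,.05)):
    f=lambda X:np.ravel([proj(c,X)[0]-uv for c,uv in zip(cs,uvs)])
    r=least_squares(f,x0); return r.x.round(4),np.abs(r.fun).max().round(2)
def crop(c,x0,y0,w,h,s,name):
    im=c["image"][y0:y0+h,x0:x0+w,::-1]; cv2.imwrite(f"pics/{name}.png",cv2.resize(im,None,fx=s,fy=s,interpolation=cv2.INTER_CUBIC))
def delta(pos,yaw=None):
    """increment to a TCP pos, tool straight down, tool y axis at world angle yaw (mod pi)"""
    o=bot.get_obs(); q=o["tool_rot"]; R=Ro.from_quat([q[1],q[2],q[3],q[0]]); M=R.as_matrix()
    cur=np.arctan2(M[1,1],M[0,1]); y=cur if yaw is None else cur+((yaw-cur+np.pi/2)%np.pi-np.pi/2)
    T=np.array([[np.sin(y),np.cos(y),0],[-np.cos(y),np.sin(y),0],[0,0,-1]]).T.reshape(3,3).T
    T=np.c_[[np.sin(y),-np.cos(y),0],[np.cos(y),np.sin(y),0],[0,0,-1]]
    rv=Ro.from_matrix(M.T@T).as_rotvec(degrees=True)
    return (M.T@(np.array(pos)-o["eef_pos"])*1000).round(1), rv.round(1)
E
python3 - <<'E'
from h import *
import pickle
a=cam("scene");b=cam("side");pickle.dump((a,b),open("c0.pkl","wb"))
crop(a,160,100,230,200,3,"sc1"); crop(b,140,110,220,200,3,"sd1")
E
```

```text
(no output)
```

View pics/sc1.png

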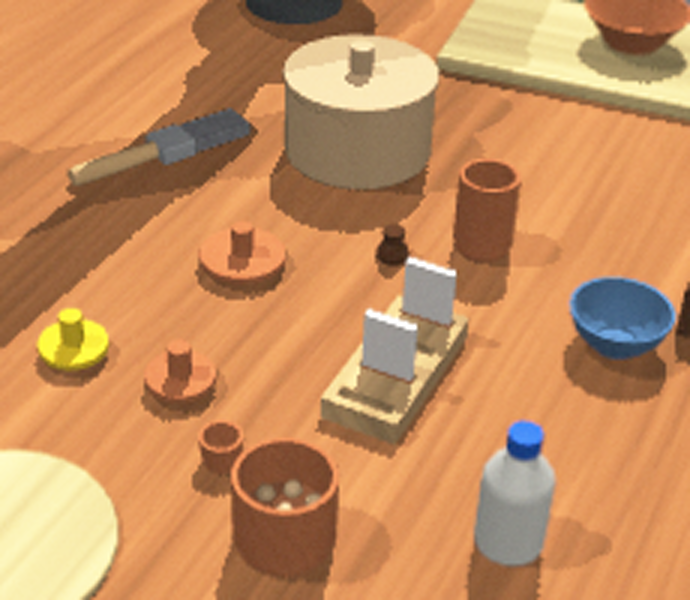

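View pics/sd1.png

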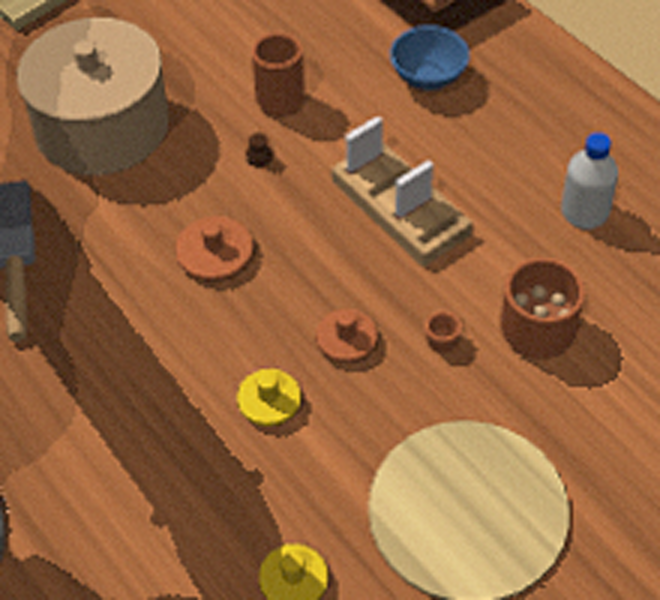

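```bash
cat >> h.py <<'E'
def S(p): return (np.array(p)+.5)/3-.5+[160,100]
def D(p): return (np.array(p)+.5)/3-.5+[140,110]
E
python3 - <<'E'
from h import *
import pickle
a,b=pickle.load(open("c0.pkl","rb"))
P={"boxknob .122":((362,47),(85,45)),"boxdisc .094":((361,74),(90,67)),"wlidknob .044":((242,227),(212,233)),"wlid disc .016":((242,255),(216,247)),"slidknob":((180,347),(347,318)),"slid disc .016":((181,375),(348,335)),
"jw rim .07":((285,475),(542,292)),"js rim .082":((488,178),(278,51)),"tA1":((407,259),(347,146)),"tA2 .075":((456,271),(383,119)),"tB1":((365,312),(397,186)),"tB2":((416,326),(432,164)),
"cup .028":((222,436),(444,324)),"spraycap":((526,433),(598,146)),"bowl .04":((622,310),(430,56)),"stamp .033":((394,230),(258,139)),
}
for k,(p,q) in P.items(): print(k,*tri((a,b),(S(p),D(q))))
print("bat",onz(a,(np.array([247,439])+.5)/1.5625-.5,.008),onz(b,D((469,510)),.008))
E
```

```text
boxknob .122 [0.4408 0.3098 0.1189] 0.79
boxdisc .094 [0.4409 0.3092 0.0883] 0.49
wlidknob .044 [0.4321 0.0774 0.0395] 0.55
wlid disc .016 [0.434  0.0763 0.0115] 0.37
slidknob [ 0.4707 -0.0921  0.0406] 0.1
slid disc .016 [ 0.4711 -0.0928  0.0115] 0.06
jw rim .07 [ 0.6228 -0.1985  0.0636] 0.16
js rim .082 [0.6167 0.2077 0.0779] 0.59
tA1 [0.5972 0.0655 0.0682] 1.43
tA2 .075 [0.6434 0.0624 0.0763] 0.55
tB1 [ 0.5977 -0.0148  0.0708] 0.17
tB2 [ 0.6423 -0.0165  0.0747] 0.4
cup .028 [ 0.5441 -0.1505  0.0258] 0.48
spraycap [ 0.7682 -0.1218  0.105 ] 0.71
bowl .04 [0.7708 0.1316 0.0357] 0.14
stamp .033 [0.5486 0.1574 0.0276] 0.26
bat [[ 0.44597047 -0.31065333  0.008     ]] [[ 0.43769892 -0.30621662  0.008     ]]
```

Run:
```python
from h import *
print(delta([.441,.310,.24]), delta([.441,.310,.24],np.pi/2))
```

```text
Traceback (most recent call last):
  File "h.py", line 24, in delta
    rv=Ro.from_matrix(M.T@T).as_rotvec(degrees=True)
       ~~~~~~~~~~~~~~^^^^^^^
  File "scipy/spatial/transform/_rotation.pyx", line 1143, in scipy.spatial.transform._rotation.Rotation.from_matrix
ValueError: Non-positive determinant (left-handed or null coordinate frame) in rotation matrix 0: [[-9.99999999e-01 -4.62240152e-08  5.41630365e-05]
 [ 8.46820299e-17  9.99999636e-01  8.53423322e-04]
 [ 5.41630562e-05 -8.53423320e-04  9.99999634e-01]].
```

```bash
sed -i '/T=np.array(\[\[np.sin/d; s/T=np.c_\[\[np.sin(y),-np.cos(y),0\]/T=np.c_[[-np.sin(y),np.cos(y),0]/' h.py
python3 - <<'E'
from h import *
print(delta([.441,.310,.24]), delta([.441,.310,.24],np.pi/2))
E
```

```text
(array([-354. , -268.2,  -38.6]), array([-0.,  0.,  0.])) (array([-354. , -268.2,  -38.6]), array([ -0. ,  -0. , -13.9]))
```

Request:
step_arm([
  [[1, 0, 0, -40, 0, 0, 0], [1, 0, 0, -80, 0, 0, 0], [1, 0, 0, -120, 0, 0, 0], [1, -33, -25, -120, 0, 0, -2], [1, -66, -50, -120, 0, 0, -4], [1, -99, -75, -120, 0, 0, -6], [1, -132, -100, -120, 0, 0, -8], [1, -165, -125, -120, 0, 0, -10], [1, -198, -150, -120, 0, 0, -12], [1, -230, -174, -120, 0, 0, -13.9]],
])

```text
t: 1.08
eef_pos: [0.3444, 0.4293, 0.3217]
tool_rot: [0.0, -0.001, 1.0, 0.0]
contact_force: [0.8, 0.5, 0.2]
gripper_width: 0.997
grasp_force: 0.0
```

Run:
```python
from h import *
print(delta([.441,.310,.24],np.pi/2)); print(bot.get_obs()["eef_pos"])
```

```text
(array([ -96.3, -119.5,   81.7]), array([0. , 0. , 0.1]))
[0.344393   0.4292558  0.32174265]
```

Request:
step_arm([
  [[1, -24, -30, 10, 0, 0, 0], [1, -48, -60, 20, 0, 0, 0], [1, -72, -90, 40, 0, 0, 0], [1, -96, -119, 60, 0, 0, 0], [1, -96, -119, 82, 0, 0, 0], [1, -96, -119, 82, 0, 0, 0], [1, -96, -119, 82, 0, 0, 0]],
])

```text
t: 1.67
eef_pos: [0.4386, 0.3122, 0.2391]
tool_rot: [-0.001, -0.0, 1.0, -0.001]
contact_force: [-0.2, 0.7, -0.8]
gripper_width: 0.996
grasp_force: 0.0
```

Run:
```python
from h import *
c=cam("wrist"); print(bot.get_obs()["eef_pos"],(-c["R"].T@c["t"]).round(3))
for z,r in((.122,.012),(.094,.078)):
    print(proj(c,[.441,.310,z]).round(1))
    
im=cv2.resize(c["image"][:,:,::-1],(768,576),interpolation=cv2.INTER_CUBIC)
t=np.linspace(0,2*np.pi,60)
for z,r in((.122,.012),(.094,.078)):
    p=proj(c,np.c_[.441+r*np.cos(t),.310+r*np.sin(t),0*t+z])
    cv2.polylines(im,[np.int32((p+.5)*1.5)],True,(0,0,255))
cv2.imwrite("pics/w1.png",im)
```

```text
[0.43885697 0.3136066  0.24025049] [0.363 0.312 0.412]
[[254.3 178.8]]
[[254.4 172.7]]
```

View pics/w1.png

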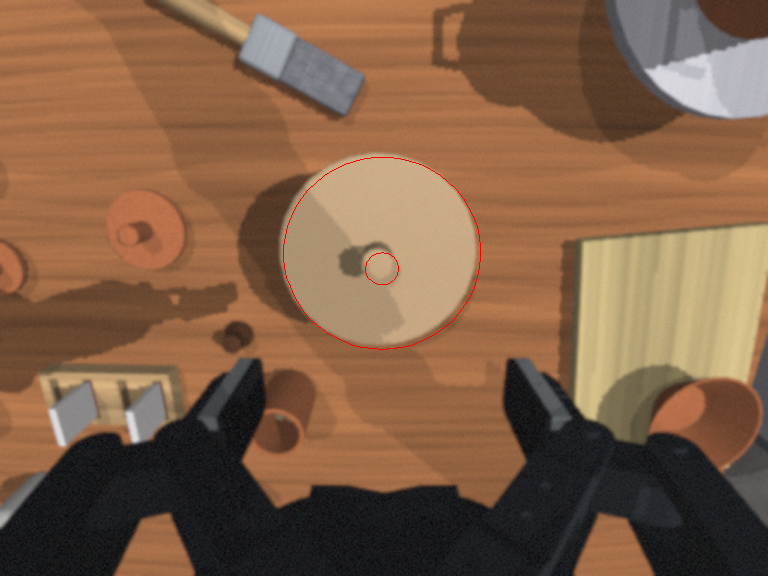

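The wrist view shows the lid disc within about 2 mm of the prediction (centre 381,250, a hair up and left). The box axis is therefore about (0.4395, 0.309). Descending to the knob.

Request:
step_arm([
  [[0.3, 0, -3, 35, 0, 0, 0], [0.2, 0, -3, 70, 0, 0, 0], [0.2, 0, -3, 105, 0, 0, 0], [0.2, 0, -3, 130, 0, 0, 0], [0.2, 0, -3, 142, 0, 0, 0], [0.2, 0, -3, 142, 0, 0, 0], [-1, 0, -3, 142, 0, 0, 0], [-1, 0, -3, 142, 0, 0, 0], [-1, 0, -3, 142, 0, 0, 0], [-1, 0, -3, 142, 0, 0, 0]],
], force=60)

```text
t: 2.55
eef_pos: [0.4401, 0.3105, 0.0991]
tool_rot: [0.001, -0.001, 1.0, 0.001]
contact_force: [0.3, 0.0, 0.5]
gripper_width: 0.031
grasp_force: 0.0
```

Request:
step_arm([
  [[-1, 0, 0, 0, 0, 0, 0], [-1, 0, 0, 0, 0, 0, 0], [-1, 0, 0, -10, 0, 0, 0], [-1, 0, 0, -25, 0, 0, 0], [-1, 0, 0, -50, 0, 0, 0], [-1, 0, 0, -50, 0, 0, 0]],
])

```text
t: 3.05
eef_pos: [0.4417, 0.3111, 0.1523]
tool_rot: [0.003, -0.0, 1.0, 0.002]
contact_force: [0.5, 0.2, 0.1]
gripper_width: -0.001
grasp_force: 0.0
```

Run:
```python
from h import *
a=cam("scene");b=cam("side");
im=np.hstack([cv2.resize(a["image"][90:240,180:330,::-1],(400,400)),cv2.resize(b["image"][90:240,100:250,::-1],(400,400))]); cv2.imwrite("pics/p2.png",im)
```

```text
(no output)
```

View pics/p2.png

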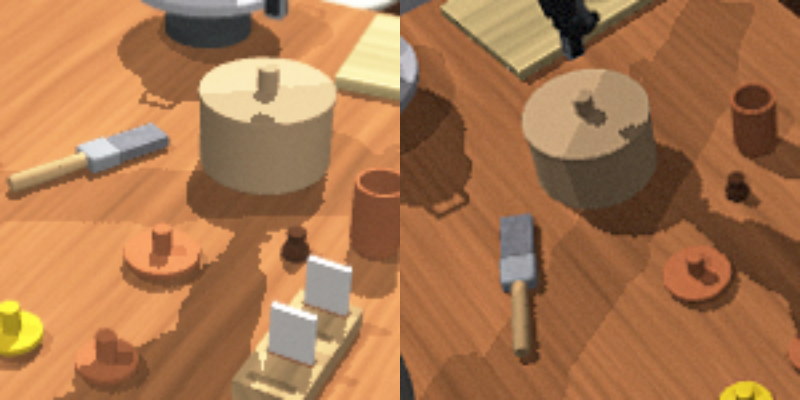

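Run:
```python
from h import *
e=bot.get_obs()["eef_pos"];print(e)
for n,o,i in(("scene",(180,90),0),("side",(100,90),400)):
    c=cam(n)
    for X in (e,[.4395,.309,.122],[.4395,.309,.152]): print(n,((proj(c,X)[0]-o+.5)*400/150+[i,0]).round(0))
c=cam("wrist"); print(proj(c,[e,[.4395,.309,.122]]))
crop(c,0,0,512,384,1.5,"w2")
```

```text
[0.44009896 0.30999371 0.14909346]
scene [271.  43.]
scene [269.  65.]
scene [270.  40.]
side [578.  77.]
side [582.  95.]
side [578.  76.]
[[257.62298486 222.52843436]
 [256.09631149 207.29577968]]
```

View pics/w2.png

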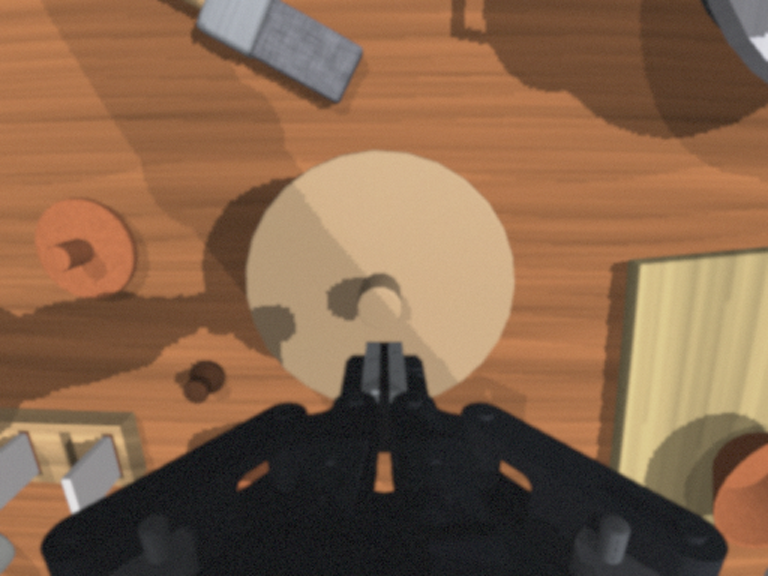

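Run:
```python
from h import *
a=cam("scene");b=cam("side")
im=np.hstack([cv2.resize(a["image"][70:130,250:310,::-1],(400,400),interpolation=cv2.INTER_CUBIC),cv2.resize(b["image"][70:130,140:200,::-1],(400,400),interpolation=cv2.INTER_CUBIC)])
e=bot.get_obs()["eef_pos"];print(e)
for c,o,i in((a,(250,70),0),(b,(140,70),400)):
    p=(proj(c,e)[0]-o+.5)*400/60+[i,0]; cv2.circle(im,(int(p[0]),int(p[1])),4,(0,0,255),1)
cv2.imwrite("pics/p3.png",im)
```

```text
[0.43885648 0.30903992 0.14686277]
```

View pics/p3.png

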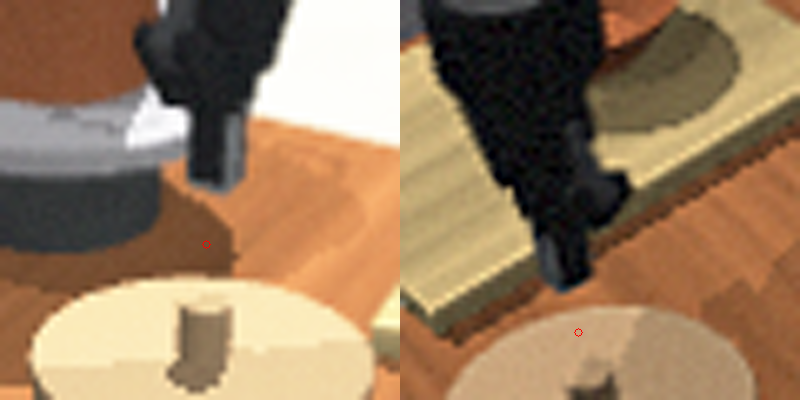

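Run:
```python
from h import *
a=cam("scene");b=cam("side");k=60/400
f=lambda p,o:np.array(p)*k-.5+o
print(tri((a,b),(f((215,185),(250,70)),f((164,283),(140,70))),(.44,.31,.15)))
print(tri((a,b),(f((206,310),(250,70)),f((196,360),(140,70))),(.44,.31,.15)))
w=cam("wrist");print("tip xy if z=.149/.17",onz(w,[[256.5,227.5]],.149),onz(w,[[256.5,227.5]],.170))
print([bot.get_obs()["eef_pos"].round(4) if hasattr(bot.get_obs()["eef_pos"],'round') else bot.get_obs()["eef_pos"]])
```

```text
(array([0.4393, 0.3146, 0.1734]), np.float64(0.05))
(array([0.4434, 0.3077, 0.1204]), np.float64(1.6))
tip xy if z=.149/.17 [[0.44361881 0.30918492 0.149     ]] [[0.43374541 0.3091153  0.17      ]]
[array([0.4391, 0.3092, 0.1471])]
```

The pictures show the finger tips about 25 mm above the reported TCP, so the fingers closed just above the knob and nothing was touched. I'll go deeper in guarded steps.

Request:
step_arm([
  [[0.2, 0, -3, 0, 0, 0, 0], [0.2, 0, -3, 0, 0, 0, 0], [0.2, 0, -3, 0, 0, 0, 0], [0.2, 0, -3, 20, 0, 0, 0], [0.2, 0, -3, 40, 0, 0, 0], [0.2, 0, -3, 52, 0, 0, 0], [0.2, 0, -3, 60, 0, 0, 0], [0.2, 0, -3, 66, 0, 0, 0], [0.2, 0, -3, 66, 0, 0, 0]],
])

```text
t: 4.3
eef_pos: [0.4389, 0.3061, 0.0807]
tool_rot: [-0.001, -0.0, 1.0, -0.001]
contact_force: [0.2, 0.8, 0.2]
gripper_width: 0.601
grasp_force: 0.0
```

Run:
```python
from h import *
a=cam("scene");b=cam("side")
im=np.hstack([cv2.resize(a["image"][80:140,250:310,::-1],(400,400),interpolation=cv2.INTER_CUBIC),cv2.resize(b["image"][80:140,140:200,::-1],(400,400),interpolation=cv2.INTER_CUBIC)])
cv2.imwrite("pics/p4.png",im);o=bot.get_obs();print(o["eef_pos"],o["contact_force"],o["gripper_width"])
```

```text
[0.439688   0.30665423 0.08198579] [-0.06123761  0.91269106  0.81136381] 0.6016491359598075
```

View pics/p4.png

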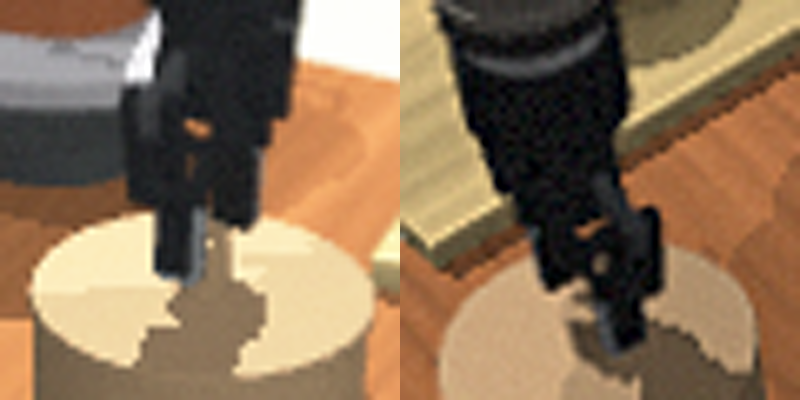

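The fingers now straddle the knob with the tips clear of the disc, at a reported z of 0.082. Closing.

Request:
step_arm([
  [[-1, 0, 0, 2, 0, 0, 0], [-1, 0, 0, 2, 0, 0, 0], [-1, 0, 0, 2, 0, 0, 0], [-1, 0, 0, 2, 0, 0, 0], [-1, 0, 0, 2, 0, 0, 0], [-1, 0, 0, 2, 0, 0, 0]],
], force=60)

```text
t: 4.9
eef_pos: [0.4397, 0.3068, 0.0804]
tool_rot: [0.0, -0.0, 1.0, 0.0]
contact_force: [-0.9, -0.2, 5.8]
gripper_width: 0.247
grasp_force: 58.6
```

Request:
step_arm([
  [[-1, 0, 0, -5, 0, 0, 0], [-1, 0, 0, -15, 0, 0, 0], [-1, 0, 0, -35, 0, 0, 0], [-1, 0, 0, -65, 0, 0, 0], [-1, 0, 0, -100, 0, 0, 0], [-1, 0, 0, -100, 0, 0, 0], [-1, 0, 0, -100, 0, 0, 0]],
])

```text
t: 5.48
eef_pos: [0.4404, 0.3072, 0.1818]
tool_rot: [0.002, -0.0, 1.0, 0.002]
contact_force: [-1.0, -0.8, -5.3]
gripper_width: 0.247
grasp_force: 59.3
```

Run:
```python
from h import *
for n in("scene","side"):
    c=cam(n); im=c["image"]; hsv=cv2.cvtColor(im,cv2.COLOR_RGB2HSV)
    m=cv2.inRange(hsv,(18,40,130),(35,150,255)); k,l,st,_=cv2.connectedComponentsWithStats(m)
    u=proj(c,[.442,-.308,.008])[0].astype(int); j=l[u[1],u[0]]; m=(l==j).astype(np.uint8)
    ct=max(cv2.findContours(m,0,1)[0],key=len)[:,0]; X=onz(c,ct,.008)
    r=least_squares(lambda p:np.hypot(X[:,0]-p[0],X[:,1]-p[1])-.090,[.44,-.31],loss="soft_l1",f_scale=.002)
    print(n,r.x.round(4),st[j],np.abs(r.fun).mean().round(4))
```

```text
scene [ 0.4433 -0.3076] [ 116  250   84   64 4140] 0.0011
side [ 0.8309 -0.0402] [     0      0    512    384 184636] 0.8019
```

Request:
step_arm([
  [[-1, -10, -37, 0, 0, 0, 0], [-1, -20, -74, 0, 0, 0, 0], [-1, -30, -111, 0, 0, 0, 0], [-1, -40, -148, 0, 0, 0, 0], [-1, -50, -186, 0, 0, 0, 0], [-1, -60, -224, 0, 0, 0, 0], [-1, -60, -264, 0, 0, 0, 0], [-1, -60, -300, 0, 0, 0, 0]],
])

```text
t: 6.25
eef_pos: [0.4982, 0.0036, 0.1779]
tool_rot: [-0.002, 0.0, 1.0, -0.001]
contact_force: [0.3, 1.0, -4.0]
gripper_width: 0.25
grasp_force: 59.4
```

Request:
step_arm([
  [[-1, 4, -38, 0, 0, 0, 0], [-1, 10, -76, 0, 0, 0, 0], [-1, 18, -114, 0, 0, 0, 0], [-1, 26, -152, 0, 0, 0, 0], [-1, 34, -190, 0, 0, 0, 0], [-1, 42, -228, 0, 0, 0, 0], [-1, 50, -266, 0, 0, 0, 0], [-1, 58, -300, 0, 0, 0, 0], [-1, 58, -316, 0, 0, 0, 0], [-1, 58, -316, 0, 0, 0, 0]],
])

```text
t: 7.08
eef_pos: [0.4389, -0.3141, 0.1782]
tool_rot: [-0.002, 0.003, 1.0, -0.001]
contact_force: [-0.1, -0.8, -4.2]
gripper_width: 0.245
grasp_force: 59.5
```

Request:
step_arm([
  [[-1, 0, 0, 30, 0, 0, 0], [-1, 0, 0, 60, 0, 0, 0], [-1, 0, 0, 90, 0, 0, 0], [-1, 0, 0, 120, 0, 0, 0], [-1, 0, 0, 145, 0, 0, 0], [-1, 0, 0, 155, 0, 0, 0], [-1, 0, 0, 160, 0, 0, 0], [-1, 0, 0, 160, 0, 0, 0], [-1, 0, 0, 160, 0, 0, 0]],
])

```text
t: 7.83
eef_pos: [0.4424, -0.3098, 0.0203]
tool_rot: [0.0, -0.0, 1.0, -0.0]
contact_force: [-0.8, 0.1, -4.2]
gripper_width: 0.246
grasp_force: 59.5
```

Request:
step_arm([
  [[-1, 0, 0, 4, 0, 0, 0], [-1, 0, 0, 7, 0, 0, 0], [-1, 0, 0, 9, 0, 0, 0], [-1, 0, 0, 9, 0, 0, 0]],
])

```text
t: 8.17
eef_pos: [0.4419, -0.3094, 0.0107]
tool_rot: [0.0, -0.0, 1.0, 0.0]
contact_force: [-0.9, 0.4, -3.2]
gripper_width: 0.248
grasp_force: 59.5
```

Run:
```python
from h import *
a=cam("scene");b=cam("side");o=bot.get_obs();print(o["eef_pos"],o["contact_force"])
im=np.hstack([cv2.resize(a["image"][210:330,100:220,::-1],(400,400),interpolation=cv2.INTER_CUBIC),cv2.resize(b["image"][210:330,240:360,::-1],(400,400),interpolation=cv2.INTER_CUBIC)])
cv2.imwrite("pics/p5.png",im)
```

```text
[ 0.44192985 -0.30958411  0.0107688 ] [ 0.51165736 -0.92128872 -3.45315633]
```

View pics/p5.png

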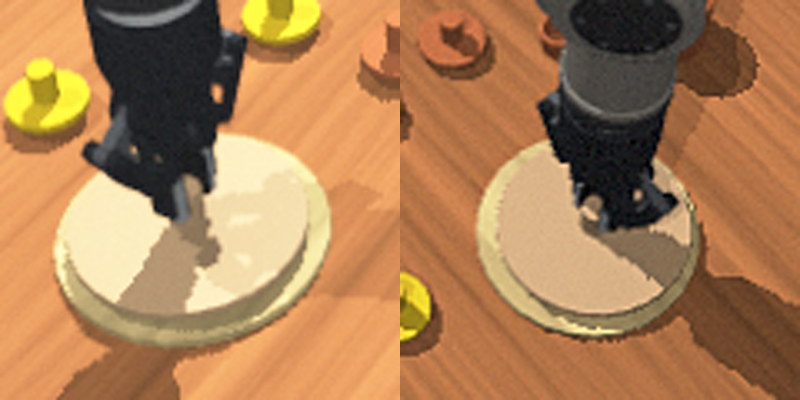

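The lid hangs level and centred over the bat. Last millimetres next.

Request:
step_arm([
  [[-1, 0, 0, 1, 0, 0, 0], [-1, 0, 0, 2, 0, 0, 0], [-1, 0, 0, 2, 0, 0, 0], [-1, 0, 0, 2, 0, 0, 0]],
])

```text
t: 8.6
eef_pos: [0.4421, -0.3098, 0.0101]
tool_rot: [0.001, -0.0, 1.0, 0.0]
contact_force: [-3.9, 4.0, 14.2]
gripper_width: 0.246
grasp_force: 61.6
```

Request:
step_arm([
  [[0.2, 0, 0, 0, 0, 0, 0], [0.2, 0, 0, 0, 0, 0, 0], [0.2, 0, 0, 0, 0, 0, 0], [0.2, 0, 0, -20, 0, 0, 0], [0.2, 0, 0, -60, 0, 0, 0], [0.2, 0, 0, -100, 0, 0, 0], [0.2, 0, 0, -140, 0, 0, 0], [0.2, 0, 0, -180, 0, 0, 0], [0.2, 0, 0, -220, 0, 0, 0]],
])

```text
t: 9.35
eef_pos: [0.4414, -0.3096, 0.2306]
tool_rot: [0.0, -0.0, 1.0, -0.0]
contact_force: [1.8, 0.0, -0.5]
gripper_width: 0.603
grasp_force: 0.0
```

Request:
step_arm([
  [[0.2, -15, 37, 0, 0, 0, 0], [0.2, -30, 74, 0, 0, 0, 0], [0.2, -45, 111, 0, 0, 0, 0], [0.2, -60, 148, 0, 0, 0, 0], [0.2, -75, 185, 0, 0, 0, 0], [0.2, -90, 222, 0, 0, 0, 0], [0.2, -105, 259, 0, 0, 0, 0], [0.2, -120, 296, 0, 0, 0, 0], [0.2, -135, 333, 0, 0, 0, 0], [0.2, -148, 370, 0, 0, 0, 0]],
])

```text
t: 10.18
eef_pos: [0.5902, 0.0625, 0.2287]
tool_rot: [0.0, -0.0, 1.0, 0.0]
contact_force: [0.9, -0.1, 0.2]
gripper_width: 0.602
grasp_force: 0.0
```

Request:
step_arm([
  [[0.2, 0, 20, 0, 0, 0, 0], [0.2, 0, 20, 0, 0, 0, 0], [0.2, 0, 20, 0, 0, 0, 0], [0.2, 0, 20, 0, 0, 0, 0]],
])

```text
t: 10.52
eef_pos: [0.5894, 0.0792, 0.2285]
tool_rot: [-0.0, 0.0, 1.0, -0.0]
contact_force: [-0.6, 0.2, 0.2]
gripper_width: 0.601
grasp_force: 0.0
```

Run:
```python
from h import *
import pickle
a,b=cam("scene"),cam("side")
w=cam("wrist");pickle.dump((a,b,w),open("c1.pkl","wb"))
print(bot.get_obs()["eef_pos"],bot.get_obs()["contact_force"])
crop(w,0,0,512,384,1.5,"w3")
```

```text
[0.58951434 0.07859191 0.22878923] [ 0.03418017 -0.6018363  -0.21162672]
```

View pics/w3.png

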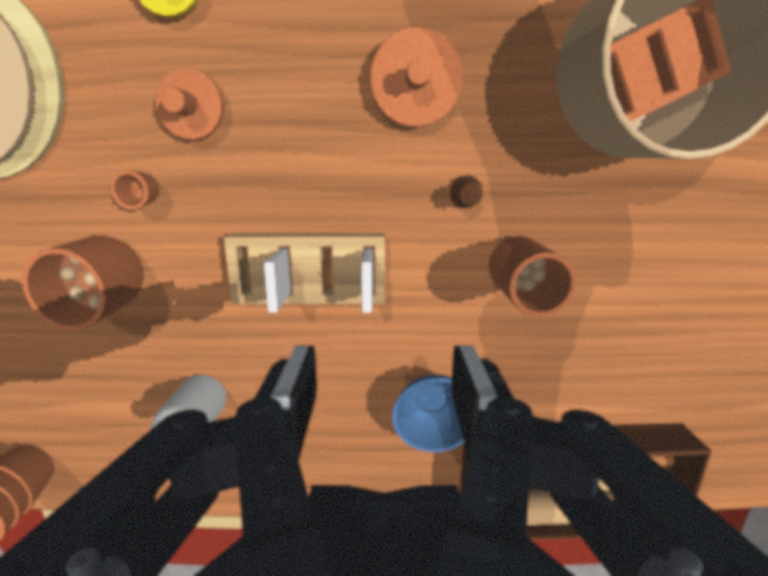

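Wrist view: tiles stand in rack slots at (272,285) and (367,280). The slim lid is at (188,105), the wide lid at (417,77). The box is open with crib slots turned about 26°, near (662,62).

Run:
```python
from h import *
import pickle
a,b,w=pickle.load(open("c1.pkl","rb"))
W=lambda *p:(np.array(p)+.5)/1.5-.5
print("rack",onz(w,W((222,236),(385,235),(386,304),(229,303)),.022).round(4))
print("tileB top ends",onz(w,W((271,256),(272,311)),.075).round(4))
print("tileA",onz(w,W((367.5,248),(367.5,311)),.075).round(4))
print("slidknob",onz(w,W((174,100)),.044).round(4),"wlidknob",onz(w,W((418,71)),.044).round(4))
print("jw",onz(w,W((65,287)),.07).round(4),"js",onz(w,W((541,283)),.082).round(4))
g=lambda p:(np.array(p)+.5)
```

```text
rack [[ 0.5846 -0.0735  0.022 ]
 [ 0.5843  0.079   0.022 ]
 [ 0.6524  0.08    0.022 ]
 [ 0.6512 -0.0743  0.022 ]]
tileB top ends [[ 0.5914 -0.0138  0.075 ]
 [ 0.6392 -0.017   0.075 ]]
tileA [[0.585  0.0648 0.075 ]
 [0.6393 0.0641 0.075 ]]
slidknob [[ 0.4682 -0.0923  0.044 ]] wlidknob [[0.4488 0.1052 0.044 ]]
jw [[ 0.6193 -0.1993  0.07  ]] js [[0.6125 0.206  0.082 ]]
```

The wide lid has been knocked to about (0.449, 0.105), which I've noted. Grasping tile A at (0.617, 0.064).

Request:
step_arm([
  [[-0.45, -28, -16, 20, 0, 0, 0], [-0.45, -28, -16, 60, 0, 0, 0], [-0.45, -28, -16, 100, 0, 0, 0], [-0.45, -28, -16, 125, 0, 0, 0], [-0.45, -28, -16, 145, 0, 0, 0], [-0.45, -28, -16, 165, 0, 0, 0], [-0.45, -28, -16, 180, 0, 0, 0], [-0.45, -28, -16, 192, 0, 0, 0], [-0.45, -28, -16, 199, 0, 0, 0], [-0.45, -28, -16, 199, 0, 0, 0]],
])

```text
t: 11.5
eef_pos: [0.6167, 0.0638, 0.0284]
tool_rot: [-0.001, 0.0, 1.0, -0.0]
contact_force: [-0.6, -0.6, -0.0]
gripper_width: 0.275
grasp_force: 0.0
```

Request:
step_arm([
  [[-1, 0, 0, 0, 0, 0, 0], [-1, 0, 0, 0, 0, 0, 0], [-1, 0, 0, 0, 0, 0, 0], [-1, 0, 0, 0, 0, 0, 0], [-1, 0, 0, 0, 0, 0, 0]],
], force=40)

```text
t: 11.92
eef_pos: [0.6181, 0.0647, 0.0304]
tool_rot: [0.001, -0.0, 1.0, 0.0]
contact_force: [0.9, -0.2, 2.8]
gripper_width: 0.08
grasp_force: 42.8
```

Request:
step_arm([
  [[-1, 0, 0, -10, 0, 0, 0], [-1, 0, 0, -30, 0, 0, 0], [-1, 0, 0, -65, 0, 0, 0], [-1, 0, 0, -105, 0, 0, 0], [-1, 0, 0, -145, 0, 0, 0], [-1, 5, 10, -180, 0, 0, 0], [-1, 20, 42, -190, 0, 0, 0], [-1, 37, 78, -190, 0, 0, 0], [-1, 54, 114, -190, 0, 0, 0], [-1, 70, 148, -190, 0, 0, 0]],
])

```text
t: 12.75
eef_pos: [0.5464, 0.2142, 0.221]
tool_rot: [0.001, -0.0, 1.0, 0.001]
contact_force: [1.5, 0.4, -0.4]
gripper_width: 0.079
grasp_force: 42.4
```

Request:
step_arm([
  [[-1, 16, 34, 0, 0, 0, 0], [-1, 32, 68, 0, 0, 0, 0], [-1, 47, 98, 0, 0, 0, 0], [-1, 47, 98, 0, 0, 0, 0], [-1, 47, 98, 0, 0, 0, 0], [-1, 47, 98, 0, 0, 0, 0]],
])

```text
t: 13.25
eef_pos: [0.5007, 0.3098, 0.2201]
tool_rot: [0.0, -0.0, 1.0, -0.0]
contact_force: [0.6, 0.3, -0.6]
gripper_width: 0.081
grasp_force: 42.4
```

Run:
```python
from h import *
import pickle
w=cam("wrist");pickle.dump(w,open("c2.pkl","wb"))
o=bot.get_obs();print(o["eef_pos"],o["contact_force"],o["gripper_width"])
print(proj(w,[.44,.309,.036]),proj(w,[.5005,.3095,.265]))
crop(w,130,40,260,200,3,"w4")
```

```text
[0.50109192 0.30898438 0.22006951] [ 1.1849401  -0.43617809  0.33317969] 0.0790518415056962
[[255.54307945 116.21376275]] [[256.15333337 254.29416552]]
```

View pics/w4.png

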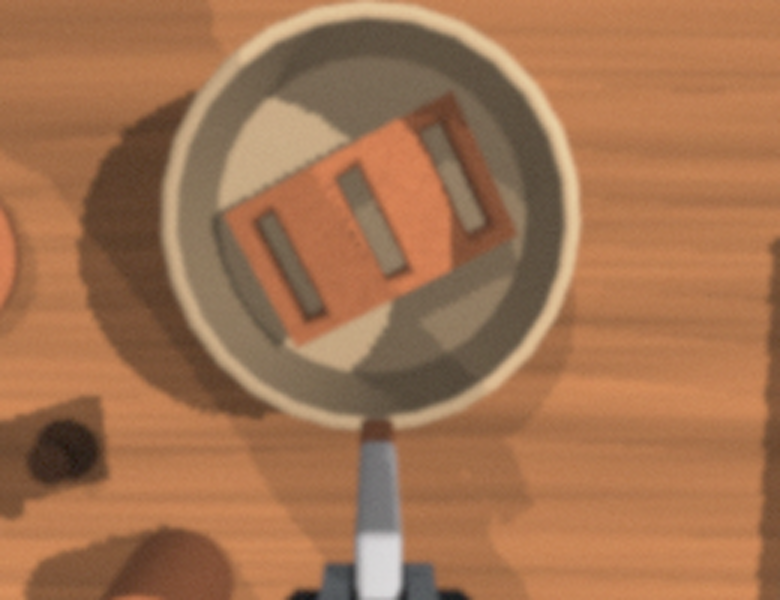

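The picture shows the crib slots at centres (292,264), (374,220), (455,178) and the held tile's foot at (376,423), all in crop pixels.

Run:
```python
from h import *
import pickle
w=pickle.load(open("c2.pkl","rb"))
W=lambda *p:(np.array(p)+.5)/3-.5+[130,40]
s=onz(w,W((292,264),(374,220),(454.5,178)),.036);print(s.round(4),np.linalg.norm(np.diff(s,axis=0),axis=1))
d=s[2]-s[0];print("slot yaw",np.arctan2(d[1],d[0])-np.pi/2)
k=onz(w,W((455,92),(516,235),(300,345),(222,212)),.036);print("crib",k.mean(0).round(4),np.linalg.norm(k-np.roll(k,1,0),axis=1).round(4))
e=k[1]-k[0];print(np.arctan2(e[1],e[0])); e=k[2]-k[3];print(np.arctan2(e[1],e[0])); 
e=onz(w,W((258,218),(308,320),(275,208),(327,310),(338,178),(391,278),(356,162),(411,268)),.036);e=e[1::2]-e[::2];print("slot edges",np.arctan2(e[:,1],e[:,0]),np.linalg.norm(e,axis=1))
print("rim",onz(w,W((370.5,216)),.086).round(4), onz(w,W((161,216),(580,216),(370,2),(370,430)),.086).round(4))
T=np.array([[.4785,.3055,.19],[.4785,.3135,.19],[.4785,.3055,.265],[.4785,.3135,.265],[.5225,.3055,.265],[.5225,.3135,.265]])+[.0002,0,0]
print("tile pred",((proj(w,T)-[130,40]+.5)*3-.5).round(0).tolist())
```

```text
[[0.4542 0.2727 0.036 ]
 [0.4361 0.3075 0.036 ]
 [0.4192 0.3407 0.036 ]] [0.03919687 0.03726612]
slot yaw 0.4756187027220471
crib [0.4374 0.3066 0.036 ] [0.1068 0.0623 0.1032 0.0642]
0.45012806758431373
0.507105291225176
slot edges [0.43683772 0.4591605  0.49606347 0.49369672] [0.04717207 0.04736351 0.04637222 0.04869455]
rim [[0.4331 0.3065 0.086 ]] [[0.4329 0.231  0.086 ]
 [0.4328 0.3818 0.086 ]
 [0.3628 0.3064 0.086 ]
 [0.513  0.3061 0.086 ]]
tile pred [[363.0, 414.0], [395.0, 414.0], [356.0, 529.0], [404.0, 529.0], [358.0, 750.0], [401.0, 750.0]]
```

```bash
cat >> h.py <<'E'
def fitcrib(w,x0=(.437,.307,.47),z=.036):
    im=cv2.GaussianBlur(w["image"],(0,0),.7).astype(np.float32); ch=im[:,:,0]-im[:,:,2]
    gx,gy=np.meshgrid(np.arange(-31,31.1,1),np.arange(-50,50.1,1)); gx,gy=gx.ravel()/1e3,gy.ravel()/1e3
    ins=np.zeros(len(gx),bool); near=ins.copy()
    for y in(-.04,0,.04):
        ins|=(abs(gx)<.0245)&(abs(gy-y)<.006); near|=(abs(gx)<.0275)&(abs(gy-y)<.009)
    out=~near&(abs(gx)<.029)&(abs(gy)<.051)
    def sc(p):
        c,s=np.cos(p[2]),np.sin(p[2]); X=np.c_[p[0]+c*gx-s*gy,p[1]+s*gx+c*gy,0*gx+z]
        u=proj(w,X).astype(np.float32); v=cv2.remap(ch,u[:,0],u[:,1],cv2.INTER_LINEAR)[:,0] if False else cv2.remap(ch,u[:,0].reshape(1,-1),u[:,1].reshape(1,-1),cv2.INTER_LINEAR)[0]
        return v[ins].mean()-v[out].mean()
    from scipy.optimize import brute,fmin
    p=brute(lambda q:sc(q),[(x0[0]-.006,x0[0]+.007,.0015),(x0[1]-.006,x0[1]+.007,.0015),(x0[2]-.08,x0[2]+.09,.02)],finish=fmin)
    return p.round(4),sc(p)
def fitrim(c,x0,z,r,rng=.008):
    im=cv2.GaussianBlur(c["image"],(0,0),.8).astype(np.float32); t=np.linspace(0,2*np.pi,180,endpoint=False); rr=r+np.arange(-rng,rng,.0004); pts=[]
    for a in t:
        u=proj(c,np.c_[x0[0]+rr*np.cos(a),x0[1]+rr*np.sin(a),0*rr+z]).astype(np.float32)
        v=cv2.remap(im,u[:,0].reshape(1,-1),u[:,1].reshape(1,-1),cv2.INTER_LINEAR)[0]
        g=np.abs(np.gradient(v,axis=0)).sum(1); k=rr[g.argmax()]; pts.append([x0[0]+k*np.cos(a),x0[1]+k*np.sin(a)])
    P=np.array(pts); f=least_squares(lambda p:np.hypot(P[:,0]-p[0],P[:,1]-p[1])-p[2],[*x0,r],loss="soft_l1",f_scale=.0007)
    return f.x.round(4),np.median(abs(f.fun)).round(4)
E
python3 - <<'E'
from h import *
import pickle
w=pickle.load(open("c2.pkl","rb"))
for z in(.026,.036,.046): print(z,fitcrib(w,z=z))
print(fitrim(w,(.433,.3065),.086,.076))
a,b,_=pickle.load(open("c1.pkl","rb"))
print(fitrim(a,(.438,.307),.086,.076),fitrim(b,(.438,.307),.086,.076))
a0,b0=pickle.load(open("c0.pkl","rb"))
print("lid",fitrim(a0,(.438,.307),.094,.078),fitrim(b0,(.438,.307),.094,.078))
E
```

```text
0.026 (array([0.4374, 0.3066, 0.4732]), np.float32(-60.05335))
0.036 (array([0.4371, 0.3067, 0.4734]), np.float32(-58.273544))
0.046 (array([0.4368, 0.3068, 0.4755]), np.float32(-54.41633))
(array([0.4359, 0.3037, 0.0728]), np.float64(0.0008))
(array([0.4393, 0.3031, 0.0742]), np.float64(0.0021)) (array([0.4385, 0.3037, 0.0715]), np.float64(0.0015))
lid (array([0.4419, 0.3033, 0.0768]), np.float64(0.0008)) (array([0.4384, 0.3079, 0.0773]), np.float64(0.0007))
```

Request:
step_arm([
  [[-1, 20, -1, 0, 0, 0, -6.8], [-1, 40, -2, 0, 0, 0, -13.6], [-1, 64, -2, 0, 0, 0, -20.4], [-1, 64, -2, 20, 0, 0, -27.2], [-1, 64, -2, 55, 0, 0, -27.2], [-1, 64, -2, 90, 0, 0, -27.2], [-1, 64, -2, 120, 0, 0, -27.2], [-1, 64, -2, 137, 0, 0, -27.2], [-1, 64, -2, 137, 0, 0, -27.2], [-1, 64, -2, 137, 0, 0, -27.2]],
])

```text
t: 14.13
eef_pos: [0.437, 0.3068, 0.0825]
tool_rot: [-0.001, -0.234, 0.972, -0.001]
contact_force: [0.0, -0.3, -0.8]
gripper_width: 0.077
grasp_force: 42.4
```

Run:
```python
from h import *
import pickle
w=cam("wrist");pickle.dump(w,open("c3.pkl","wb"))
o=bot.get_obs();print(o["eef_pos"],o["contact_force"],o["gripper_width"],delta([.4365,.3075,.083],np.pi/2+.474))
crop(w,150,60,220,190,3,"w5")
```

```text
[0.43769589 0.3077386  0.08357798] [0.15664298 0.4592013  0.79039067] 0.08143001915941989 (array([1.2, 0.3, 0.6]), array([-0. ,  0.1, -0. ]))
```

View pics/w5.png

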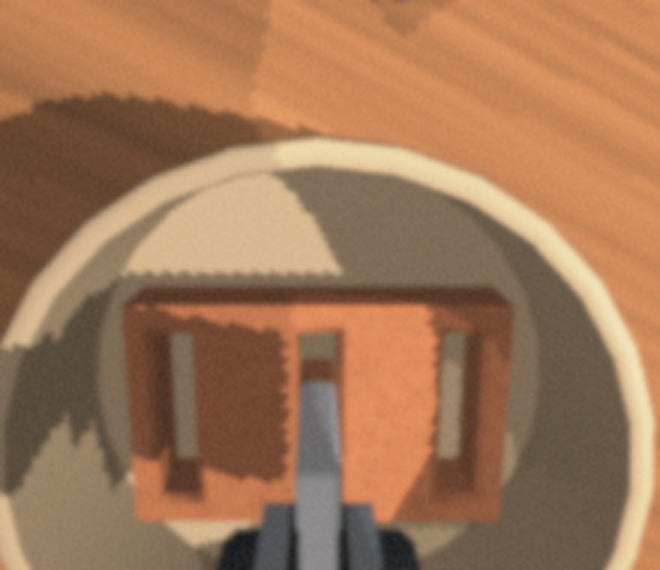

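Run:
```python
from h import *
import pickle
w=pickle.load(open("c3.pkl","rb"))
W=lambda p:(np.array(p)+.5)/3-.5+[150,60]
inv=lambda u:((u-[150,60]+.5)*3-.5).round(1)
c0=np.array([.437,.3073]);y=.474;ex=np.array([np.cos(y),np.sin(y)]);ey=np.array([-np.sin(y),np.cos(y)])
loc=lambda uv,z:np.round([( (onz(w,W(uv),z)[0,:2]-c0)@ex)*1e3,((onz(w,W(uv),z)[0,:2]-c0)@ey)*1e3],1)
for n,uv,z in(("foot near L",(301,380),.0535),("foot near R",(337,380),.0535),("top near L",(297,472),.1285),("top near R",(342,472),.1285),("slot0 endL",(298,330),.036),("slot0 endR",(345,330),.036),("slotL end near",(180,330),.036),("slotL end far",(183,497),.036),("slotR far",(451,490),.036),("slotR near",(454,330),.036),
 ("crib nl",(126,305),.036),("nr",(513,305),.036),("fr",(500,521),.036),("fl",(137,521),.036)): print(n,loc(uv,z))
```

```text
foot near L [-15.8  -5.4]
foot near R [-15.8   3.7]
top near L [-22.3  -4.6]
top near R [-22.3   2.9]
slot0 endL [-24.8  -6.5]
slot0 endR [-24.8   6.2]
slotL end near [-24.8 -38.7]
slotL end far [ 24.8 -40.3]
slotR far [22.7 37.4]
slotR near [-24.8  35.9]
crib nl [-31.8 -53. ]
nr [-31.7  51.6]
fr [32.6 52.3]
fl [ 32.6 -54.3]
```

The bare foot's near end is at row 357 and slot 0's near end at row 330. The tile is aligned within about 1 mm. Inserting slowly.

Request:
step_arm([
  [[-1, 0, 0.5, 6, 0, 0, 0], [-1, 0, 0.5, 12, 0, 0, 0], [-1, 0, 0.5, 15, 0, 0, 0], [-1, 0, 0.5, 18, 0, 0, 0], [-1, 0, 0.5, 20, 0, 0, 0], [-1, 0, 0.5, 22, 0, 0, 0], [-1, 0, 0.5, 24, 0, 0, 0], [-1, 0, 0.5, 26, 0, 0, 0]],
])

```text
t: 14.85
eef_pos: [0.4365, 0.3083, 0.0565]
tool_rot: [0.0, -0.235, 0.972, -0.0]
contact_force: [1.0, -1.1, 0.5]
gripper_width: 0.08
grasp_force: 42.8
```

Request:
step_arm([
  [[-1, 0, 0, 4, 0, 0, 0], [-1, 0, 0, 8, 0, 0, 0], [-1, 0, 0, 12, 0, 0, 0], [-1, 0, 0, 15, 0, 0, 0], [-1, 0, 0, 18, 0, 0, 0], [-1, 0, 0, 20, 0, 0, 0], [-1, 0, 0, 21, 0, 0, 0], [-1, 0, 0, 21, 0, 0, 0]],
])

```text
t: 15.52
eef_pos: [0.4362, 0.3083, 0.0362]
tool_rot: [-0.0, -0.235, 0.972, -0.0]
contact_force: [0.2, -7.1, 11.4]
gripper_width: 0.079
grasp_force: 44.3
```

Request:
step_arm([
  [[-0.5, 0, 0, 0, 0, 0, 0], [-0.5, 0, 0, 0, 0, 0, 0], [-0.5, 0, 0, -15, 0, 0, 0], [-0.5, 0, 0, -50, 0, 0, 0], [-0.5, 0, 0, -90, 0, 0, 0], [-0.5, 0, 0, -130, 0, 0, 0], [-0.5, 0, 0, -170, 0, 0, 6.8], [-0.5, 0, 0, -184, 0, 0, 13.6], [-0.5, 0, 0, -184, 0, 0, 20.4], [-0.5, 0, 0, -184, 0, 0, 27.2]],
])

```text
t: 16.35
eef_pos: [0.4362, 0.3108, 0.2212]
tool_rot: [0.001, 0.002, 1.0, 0.002]
contact_force: [-1.0, -0.5, -0.2]
gripper_width: 0.247
grasp_force: 0.0
```

Run:
```python
from h import *
w=cam("wrist");o=bot.get_obs();print(o["eef_pos"],o["gripper_width"]);print(delta([.6175,-.0165,.22],np.pi/2))
# tile top white blob check at rack
b=cam("scene");print(b["image"][tuple(proj(b,[.62,-.016,.06])[0].astype(int)[::-1])])
```

```text
[0.43571018 0.31041868 0.22029063] 0.24668069172351048
(array([-1.851e+02, -3.250e+02, -3.000e-01]), array([ 0.1,  0. , -0.6]))
[160 155 153]
```

Request:
step_arm([
  [[-0.45, -18, -32, 0, 0, 0, 0], [-0.45, -36, -64, 0, 0, 0, 0], [-0.45, -54, -97, 0, 0, 0, 0], [-0.45, -72, -130, 0, 0, 0, 0], [-0.45, -91, -162, 0, 0, 0, 0], [-0.45, -109, -194, 0, 0, 0, 0], [-0.45, -127, -227, 0, 0, 0, 0], [-0.45, -145, -259, 0, 0, 0, 0], [-0.45, -163, -292, 0, 0, 0, 0], [-0.45, -181, -324, 0, 0, 0, 0]],
])

```text
t: 17.28
eef_pos: [0.6179, -0.0159, 0.2189]
tool_rot: [-0.0, -0.003, 1.0, 0.0]
contact_force: [1.0, 0.2, 0.4]
gripper_width: 0.272
grasp_force: 0.0
```

Request:
step_arm([
  [[-0.45, 0, 0, 0, 0, 0, 0], [-0.45, 0, 0, 40, 0, 0, 0], [-0.45, 0, 0, 80, 0, 0, 0], [-0.45, 0, 0, 115, 0, 0, 0], [-0.45, 0, 0, 115, 0, 0, 0], [-0.45, 0, 0, 115, 0, 0, 0]],
])

```text
t: 17.78
eef_pos: [0.6159, -0.0143, 0.103]
tool_rot: [-0.002, -0.002, 1.0, -0.0]
contact_force: [1.4, 0.0, 1.2]
gripper_width: 0.275
grasp_force: 0.0
```

Run:
```python
from h import *
w=cam("wrist");o=bot.get_obs();print(o["eef_pos"],o["tool_rot"])
# near white tile blob in wrist view: where is the tile top vs finger?
g=w["image"].astype(int);m=((g.min(2)>150)&(g.max(2)-g.min(2)<30)).astype(np.uint8)
n,l,s,c=cv2.connectedComponentsWithStats(m)
for i in range(1,n):
    if s[i,4]>40: print(s[i],c[i].round(1))
print(proj(w,[[.5955,-.0165,.075],[.6395,-.0165,.075],[.6175,-.0165,.131]]).round(1))
```

```text
[ 0.61784761 -0.01458824  0.10529159] [ 1.18051083e-05 -1.48191281e-03  9.99998901e-01  4.53770443e-05]
[249 181  10  53 507] [253.4 207.1]
[145 340  26  28 225] [158.6 353.4]
[[253.6 180.4]
 [253.5 233.2]
 [252.8 241.7]]
```

Request:
step_arm([
  [[-0.45, 0, -1.5, 20, 0, 0, 0], [-0.45, 0, -1.5, 40, 0, 0, 0], [-0.45, 0, -1.5, 60, 0, 0, 0], [-0.45, 0, -1.5, 70, 0, 0, 0], [-0.45, 0, -1.5, 75, 0, 0, 0], [-1, 0, -1.5, 75, 0, 0, 0], [-1, 0, -1.5, 75, 0, 0, 0], [-1, 0, -1.5, 75, 0, 0, 0], [-1, 0, -1.5, 75, 0, 0, 0], [-1, 0, -1.5, 75, 0, 0, 0]],
], force=40)

```text
t: 18.67
eef_pos: [0.6184, -0.0164, 0.0309]
tool_rot: [0.001, -0.0, 1.0, 0.0]
contact_force: [-1.3, -0.1, 4.8]
gripper_width: 0.079
grasp_force: 42.9
```

Request:
step_arm([
  [[-1, 0, 0, -10, 0, 0, 0], [-1, 0, 0, -30, 0, 0, 0], [-1, 0, 0, -65, 0, 0, 0], [-1, 0, 0, -105, 0, 0, 0], [-1, 0, 0, -145, 0, 0, 0], [-1, 15, 20, -175, 0, 0, 0], [-1, 33, 54, -190, 0, 0, 0], [-1, 50, 88, -190, 0, 0, 0], [-1, 67, 122, -190, 0, 0, 0], [-1, 84, 156, -190, 0, 0, 0]],
])

```text
t: 19.5
eef_pos: [0.5323, 0.1406, 0.2209]
tool_rot: [0.001, -0.0, 1.0, 0.0]
contact_force: [1.7, 0.5, -1.0]
gripper_width: 0.08
grasp_force: 42.2
```

Run:
```python
from h import *
o=bot.get_obs();print(o["eef_pos"],o["tool_rot"],o["gripper_width"])
c0=np.array([.4363,.3079]);y=.474;ey=np.array([-np.sin(y),np.cos(y)])
for s in(-1,1): p=c0+.04*s*ey; print(p, delta([*p,.22],np.pi/2+y))
```

```text
[0.53228485 0.1405976  0.22087842] [ 6.19280081e-04 -8.91103426e-06  9.99999705e-01  4.54348650e-04] 0.07959948596042318
[0.45455796 0.27231002] (array([ 77.7, 131.7,   0.9]), array([  0. ,   0.1, -27.2]))
[0.41804204 0.34348998] (array([114.2, 202.9,   0.9]), array([  0. ,   0.1, -27.2]))
```

Request:
step_arm([
  [[-1, 20, 34, 0, 0, 0, -6.8], [-1, 40, 67, 0, 0, 0, -13.6], [-1, 60, 101, 0, 0, 0, -20.4], [-1, 78, 132, 0, 0, 0, -27.2], [-1, 78, 132, 35, 0, 0, -27.2], [-1, 78, 132, 70, 0, 0, -27.2], [-1, 78, 132, 105, 0, 0, -27.2], [-1, 78, 132, 137, 0, 0, -27.2], [-1, 78, 132, 137, 0, 0, -27.2], [-1, 78, 132, 137, 0, 0, -27.2]],
])

```text
t: 20.33
eef_pos: [0.4543, 0.2705, 0.0823]
tool_rot: [-0.001, -0.235, 0.972, -0.001]
contact_force: [0.6, -0.6, 0.3]
gripper_width: 0.074
grasp_force: 42.2
```

Run:
```python
from h import *
import pickle
P=[]
for i in range(6): w=cam("wrist");P.append(delta([.4546,.2723,.083],np.pi/2+.474))
print(P[0],np.mean([p[0] for p in P],0).round(1),bot.get_obs()["contact_force"])
pickle.dump(w,open("c4.pkl","wb")); crop(w,150,60,220,190,3,"w6")
```

```text
(array([0.7, 1.3, 0.9]), array([-0. ,  0. ,  0.1])) [1.6 1.  1.6] [-0.43032316  0.2411675  -0.87508216]
```

View pics/w6.png

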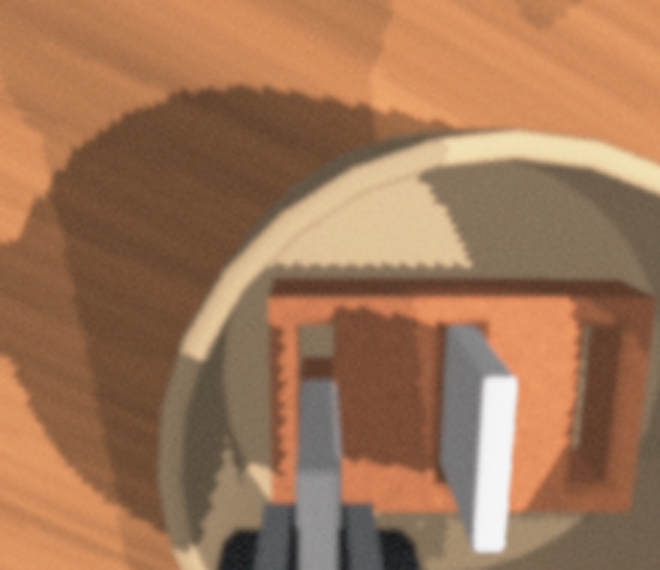

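The first tile stands home in the middle slot, and the second is over the −40 slot (foot 318,357; mouth end row 325, about 1.4 mm short along x).

Request:
step_arm([
  [[-1, 1.5, 0.5, 6, 0, 0, 0], [-1, 1.5, 0.5, 12, 0, 0, 0], [-1, 1.5, 0.5, 15, 0, 0, 0], [-1, 1.5, 0.5, 18, 0, 0, 0], [-1, 1.5, 0.5, 20, 0, 0, 0], [-1, 1.5, 0.5, 22, 0, 0, 0], [-1, 1.5, 0.5, 24, 0, 0, 0], [-1, 1.5, 0.5, 26, 0, 0, 0]],
])

```text
t: 21.3
eef_pos: [0.4536, 0.2711, 0.0563]
tool_rot: [-0.0, -0.236, 0.972, -0.0]
contact_force: [1.0, 0.6, -0.9]
gripper_width: 0.077
grasp_force: 42.3
```

Request:
step_arm([
  [[-1, 0, 0, 4, 0, 0, 0], [-1, 0, 0, 8, 0, 0, 0], [-1, 0, 0, 12, 0, 0, 0], [-1, 0, 0, 15, 0, 0, 0], [-1, 0, 0, 18, 0, 0, 0], [-1, 0, 0, 20, 0, 0, 0], [-1, 0, 0, 21, 0, 0, 0], [-1, 0, 0, 21, 0, 0, 0]],
])

```text
t: 21.97
eef_pos: [0.4538, 0.2713, 0.0368]
tool_rot: [-0.0, -0.235, 0.972, 0.0]
contact_force: [-4.0, -2.8, 14.4]
gripper_width: 0.079
grasp_force: 44.2
```

Request:
step_arm([
  [[-0.5, 0, 0, 0, 0, 0, 0], [-0.5, 0, 0, 0, 0, 0, 0], [-0.5, 0, 0, -15, 0, 0, 0], [-0.5, 0, 0, -50, 0, 0, 0], [-0.5, 0, 0, -90, 0, 0, 0], [-0.5, 0, 0, -130, 0, 0, 0], [-0.5, 0, 0, -170, 0, 0, 6.8], [-0.5, 0, 0, -184, 0, 0, 13.6], [-0.5, 0, 0, -184, 0, 0, 20.4], [-0.5, 0, 0, -184, 0, 0, 27.2]],
])

```text
t: 22.8
eef_pos: [0.4542, 0.2717, 0.2211]
tool_rot: [0.001, 0.002, 1.0, 0.001]
contact_force: [0.9, 0.3, -1.3]
gripper_width: 0.251
grasp_force: 0.0
```

Run:
```python
from h import *
import pickle
a,b=cam("scene"),cam("side");a0,b0=pickle.load(open("c0.pkl","rb"))
print("lid bat",fitrim(a,(.442,-.308),.024,.078),fitrim(b,(.442,-.308),.024,.078))
a1,b1,_=pickle.load(open("c1.pkl","rb"));print("earlier",fitrim(a1,(.442,-.308),.024,.078),fitrim(b1,(.442,-.308),.024,.078))
print("wlid",fitrim(a,(.449,.105),.016,.040),fitrim(b,(.449,.105),.016,.040))
print("slid",fitrim(a,(.47,-.0925),.016,.030),fitrim(b,(.47,-.0925),.016,.030))
print(bot.get_obs()["eef_pos"],delta([.4415,-.3095,.22],np.pi/2))
# tile tops in wrist
w=cam("wrist");g=w["image"].astype(int);m=((g.min(2)>150)&(g.max(2)-g.min(2)<30)).astype(np.uint8)
n,l,s,c=cv2.connectedComponentsWithStats(m)
for i in range(1,n):
    if s[i,4]>40: print(s[i],c[i].round(1),onz(w,[c[i]],.081).round(4))
```

```text
lid bat (array([ 0.4429, -0.3112,  0.0777]), np.float64(0.0012)) (array([ 0.4418, -0.3082,  0.0795]), np.float64(0.0024))
earlier (array([ 0.4427, -0.3094,  0.0783]), np.float64(0.0012)) (array([ 0.4425, -0.3057,  0.0791]), np.float64(0.0013))
wlid (array([0.4532, 0.1051, 0.0394]), np.float64(0.0012)) (array([0.4501, 0.1076, 0.0388]), np.float64(0.001))
slid (array([ 0.4728, -0.0966,  0.0282]), np.float64(0.0011)) (array([ 0.47  , -0.092 ,  0.0293]), np.float64(0.001))
[0.45343768 0.27116735 0.21962913] (array([ 1.180e+01, -5.807e+02, -4.000e-01]), array([ 0.,  0., -0.]))
[187   0  40  34 932] [206.8  13.9] [[0.2898 0.2215 0.081 ]]
[480  20  32  37 714] [499.7  36.3] [[0.304  0.5306 0.081 ]]
[277 139  22  36 265] [286.9 156.5] [[0.4354 0.3064 0.081 ]]
[246 153  21  36 311] [256.4 170.7] [[0.4521 0.2715 0.081 ]]
[  1 344  32  22 413] [ 13.9 353.1] [[ 0.7451 -0.1101  0.081 ]]
```

Request:
step_arm([
  [[0.2, -10, -37, 0, 0, 0, 0], [0.2, -20, -75, 0, 0, 0, 0], [0.2, -30, -113, 0, 0, 0, 0], [0.2, -40, -151, 0, 0, 0, 0], [0.2, -45, -189, 0, 0, 0, 0], [0.2, -50, -229, 0, 0, 0, 0], [0.2, -50, -269, 0, 0, 0, 0], [0.2, -50, -309, 0, 0, 0, 0]],
])

```text
t: 23.62
eef_pos: [0.5035, -0.0398, 0.2192]
tool_rot: [-0.0, -0.003, 1.0, -0.0]
contact_force: [1.4, -0.3, -0.9]
gripper_width: 0.6
grasp_force: 0.0
```

Request:
step_arm([
  [[0.2, 7, -38, 0, 0, 0, 0], [0.2, 16, -76, 0, 0, 0, 0], [0.2, 25, -114, 0, 0, 0, 0], [0.2, 34, -152, 0, 0, 0, 0], [0.2, 43, -190, 0, 0, 0, 0], [0.2, 52, -228, 0, 0, 0, 0], [0.2, 62, -264, 0, 0, 0, 0], [0.2, 62, -271, 0, 0, 0, 0], [0.2, 62, -271, 0, 0, 0, 0], [0.2, 62, -271, 0, 0, 0, 0]],
])

```text
t: 24.45
eef_pos: [0.4418, -0.3086, 0.219]
tool_rot: [-0.001, -0.001, 1.0, 0.0]
contact_force: [1.4, -0.1, 0.7]
gripper_width: 0.602
grasp_force: 0.0
```

Run:
```python
from h import *
P=[]
for i in range(5): w=cam("wrist");P.append(delta([.4417,-.3097,.011],np.pi/2)[0])
print(np.mean(P,0).round(1),bot.get_obs()["tool_rot"])
print("lid wrist",fitrim(w,(.442,-.309),.024,.078),"bat",fitrim(w,(.443,-.3085),.008,.090,.006))
```

```text
[  0.8  -2.6 208.2] [-7.40861688e-05 -2.00831612e-03  9.99997927e-01  3.27293077e-04]
lid wrist (array([ 0.4428, -0.3083,  0.0792]), np.float64(0.0014)) bat (array([ 0.4383, -0.3051,  0.0894]), np.float64(0.0003))
```

Request:
step_arm([
  [[0.2, 1, -2.5, 40, 0, 0, 0], [0.2, 1, -2.5, 80, 0, 0, 0], [0.2, 1, -2.5, 120, 0, 0, 0], [0.2, 1, -2.5, 155, 0, 0, 0], [0.2, 1, -2.5, 180, 0, 0, 0], [0.2, 1, -2.5, 198, 0, 0, 0], [0.2, 1, -2.5, 207, 0, 0, 0], [0.2, 1, -2.5, 207, 0, 0, 0]],
])

```text
t: 25.37
eef_pos: [0.4403, -0.3099, 0.011]
tool_rot: [-0.001, -0.001, 1.0, 0.001]
contact_force: [-0.1, 0.2, 0.3]
gripper_width: 0.6
grasp_force: 0.0
```

Request:
step_arm([
  [[-1, 0, 0, 0, 0, 0, 0], [-1, 0, 0, 0, 0, 0, 0], [-1, 0, 0, 0, 0, 0, 0], [-1, 0, 0, 0, 0, 0, 0], [-1, 0, 0, 0, 0, 0, 0], [-1, 0, 0, -5, 0, 0, 0], [-1, 0, 0, -15, 0, 0, 0], [-1, 0, 0, -40, 0, 0, 0], [-1, 0, 0, -80, 0, 0, 0], [-1, 0, 0, -120, 0, 0, 0]],
], force=60)

```text
t: 26.2
eef_pos: [0.4396, -0.3108, 0.1337]
tool_rot: [-0.001, -0.0, 1.0, 0.0]
contact_force: [2.1, 0.2, -3.9]
gripper_width: 0.239
grasp_force: 59.3
```

Request:
step_arm([
  [[-1, 0, 0, -40, 0, 0, 0], [-1, 0, 0, -60, 0, 0, 0], [-1, -10, 37, -60, 0, 0, 0], [-1, -20, 74, -60, 0, 0, 0], [-1, -30, 111, -60, 0, 0, 0], [-1, -40, 148, -60, 0, 0, 0], [-1, -50, 185, -60, 0, 0, 0], [-1, -60, 223, -60, 0, 0, 0], [-1, -60, 261, -60, 0, 0, 0], [-1, -60, 299, -60, 0, 0, 0]],
])

```text
t: 27.03
eef_pos: [0.5005, -0.0107, 0.1933]
tool_rot: [0.0, -0.0, 1.0, -0.0]
contact_force: [0.5, 0.3, -5.2]
gripper_width: 0.237
grasp_force: 59.6
```

Request:
step_arm([
  [[-1, 6, 37, 0, 0, 0, 0], [-1, 14, 74, 0, 0, 0, 0], [-1, 22, 111, 0, 0, 0, 0], [-1, 30, 148, 0, 0, 0, 0], [-1, 38, 185, 0, 0, 0, 0], [-1, 46, 223, 0, 0, 0, 0], [-1, 54, 260, 0, 0, 0, 0], [-1, 62, 296, 0, 0, 0, 0], [-1, 62, 317, 0, 0, 0, 0], [-1, 62, 317, 0, 0, 0, 0]],
])

```text
t: 27.87
eef_pos: [0.4368, 0.3107, 0.1932]
tool_rot: [0.0, -0.004, 1.0, 0.001]
contact_force: [1.1, 0.6, -4.0]
gripper_width: 0.242
grasp_force: 59.7
```

Run:
```python
from h import *
P=[]
for i in range(5): w=cam("wrist");P.append(delta([.437,.307,.1],np.pi/2)[0])
o=bot.get_obs();print(np.mean(P,0).round(1),o["tool_rot"],o["contact_force"],o["gripper_width"])
```

```text
[ 1.4  2.9 92.8] [ 1.09680244e-05  8.88395629e-04  9.99999534e-01 -3.76965518e-04] [ 0.58771761  0.59153615 -4.35059062] 0.243433543473863
```

Request:
step_arm([
  [[-1, 1, 2, 30, 0, 0, 0], [-1, 1, 3, 60, 0, 0, 0], [-1, 1, 3, 80, 0, 0, 0], [-1, 1, 3, 89, 0, 0, 0], [-1, 1, 3, 89, 0, 0, 0], [-1, 1, 3, 89, 0, 0, 0]],
])

```text
t: 28.62
eef_pos: [0.4383, 0.307, 0.1042]
tool_rot: [0.0, 0.0, 1.0, -0.0]
contact_force: [0.6, 0.4, -4.9]
gripper_width: 0.241
grasp_force: 59.6
```

Run:
```python
from h import *
import pickle
a0,b0=pickle.load(open("c0.pkl","rb"))
P=[]
for i in range(6): a,b=cam("scene"),cam("side");P.append(bot.get_obs()["eef_pos"])
e=np.mean(P,0);print(e.round(4),bot.get_obs()["contact_force"])
dz=e[2]-.0805
for x0 in((.438,.307),(.441,.305)):
  for n,c,c0 in(("scene",a,a0),("side",b,b0)):
    print(n,"now",*fitrim(c,x0,.094+dz,.078),"seated",*fitrim(c0,x0,.094,.078))
# held lid seen by ellipse fit of colour too
```

```text
[0.4381 0.308  0.1044] [-0.02427741 -0.31228059 -3.72629798]
scene now [0.4425 0.3003 0.0774] 0.0013 seated [0.4419 0.3033 0.0768] 0.0008
side now [0.435  0.3047 0.0769] 0.0009 seated [0.4384 0.3079 0.0773] 0.0007
scene now [0.4433 0.2984 0.0771] 0.0012 seated [0.4418 0.3035 0.0768] 0.0008
side now [0.4349 0.3046 0.0769] 0.0008 seated [0.4386 0.3077 0.0773] 0.0008
```

Request:
step_arm([
  [[-1, -2, -1, 4, 0, 0, 0], [-1, -2, -1, 8, 0, 0, 0], [-1, -2, -1, 11, 0, 0, 0], [-1, -2, -1, 13, 0, 0, 0], [-1, -2, -1, 15, 0, 0, 0], [-1, -2, -1, 17, 0, 0, 0], [-1, -2, -1, 17, 0, 0, 0]],
])

```text
t: 29.8
eef_pos: [0.4393, 0.3065, 0.0861]
tool_rot: [-0.0, -0.0, 1.0, -0.0]
contact_force: [0.9, 0.1, -2.6]
gripper_width: 0.239
grasp_force: 59.6
```

Request:
step_arm([
  [[-1, 0, 0, 1, 0, 0, 0], [-1, 0, 0, 2, 0, 0, 0], [-1, 0, 0, 3, 0, 0, 0], [-1, 0, 0, 4, 0, 0, 0], [-1, 0, 0, 5, 0, 0, 0], [-1, 0, 0, 5, 0, 0, 0]],
])

```text
t: 30.3
eef_pos: [0.4397, 0.3069, 0.0842]
tool_rot: [-0.0, -0.0, 1.0, 0.001]
contact_force: [-8.9, -6.0, 23.7]
gripper_width: 0.245
grasp_force: 62.7
```

Request:
step_arm([
  [[0.2, 0, 0, -2, 0, 0, 0], [0.2, 0, 0, -2, 0, 0, 0], [0.2, 0, 0, -2, 0, 0, 0], [0.2, 0, 0, -20, 0, 0, 0], [0.2, 0, 0, -60, 0, 0, 0], [0.2, 0, 0, -100, 0, 0, 0], [0.2, 0, 0, -140, 0, 0, 0], [0.2, 0, 0, -140, 0, 0, 0]],
])

```text
t: 30.97
eef_pos: [0.4437, 0.3094, 0.2293]
tool_rot: [0.005, -0.0, 1.0, 0.005]
contact_force: [1.6, -0.2, -0.2]
gripper_width: 0.606
grasp_force: 0.0
```

Run:
```python
from h import *
import pickle
a0,b0=pickle.load(open("c0.pkl","rb")); a,b,w=cam("scene"),cam("side"),cam("wrist"); pickle.dump((a,b,w),open("c5.pkl","wb"))
for n,c,c0 in(("scene",a,a0),("side",b,b0)):
    print(n,"now",*fitrim(c,(.44,.306),.094,.078),"seated",*fitrim(c0,(.44,.306),.094,.078))
    d=cv2.absdiff(c["image"],c0["image"]).max(2); p=proj(c,[.44,.307,.08])[0].astype(int); s=d[p[1]-45:p[1]+45,p[0]-45:p[0]+45]
    ys,xs=np.where(s>60); print((s>60).sum(), (s>30).sum(), ys.mean() if len(ys) else 0,xs.mean() if len(xs) else 0)
print(fitrim(w,(.44,.308),.094,.078),bot.get_obs()["eef_pos"])
print("wlid wrist",fitrim(w,(.45,.106),.016,.04),delta([.451,.106,.2],np.pi/2))
```

```text
scene now [0.4419 0.3038 0.0767] 0.0008 seated [0.4418 0.3033 0.0768] 0.0008
188 614 55.12234042553192 4.48404255319149
side now [0.4388 0.3081 0.0772] 0.0008 seated [0.4387 0.308  0.0773] 0.0006
298 862 69.66442953020135 17.28523489932886
(array([0.4377, 0.3064, 0.0773]), np.float64(0.0002)) [0.43953959 0.30682352 0.2215757 ]
wlid wrist (array([0.4487, 0.1067, 0.0385]), np.float64(0.0004)) (array([ -11.3, -200.9,   21.4]), array([0. , 0. , 0.1]))
```

The box lid is seated: both cameras match the initial pose within 0.5 mm. Now the wide lid at (0.450, 0.1065).

Request:
step_arm([
  [[0.2, -2, -40, 0, 0, 0, 0], [0.2, -4, -80, 0, 0, 0, 0], [0.2, -6, -120, 0, 0, 0, 0], [0.2, -8, -160, 0, 0, 0, 0], [0.2, -11, -200, 0, 0, 0, 0], [0.2, -11, -200, 30, 0, 0, 0], [0.2, -11, -200, 65, 0, 0, 0], [0.2, -11, -200, 100, 0, 0, 0], [0.2, -11, -200, 100, 0, 0, 0]],
])

```text
t: 31.87
eef_pos: [0.4451, 0.1044, 0.1152]
tool_rot: [-0.006, -0.0, 1.0, -0.003]
contact_force: [-0.6, -0.5, -0.2]
gripper_width: 0.602
grasp_force: 0.0
```

Run:
```python
from h import *
P=[]
for i in range(5): w=cam("wrist");P.append(bot.get_obs()["eef_pos"])
e=np.mean(P,0);print(e.round(4))
print("wlid wrist",fitrim(w,(.449,.1065),.016,.04),"knob",fitrim(w,(.449,.1065),.044,.010,.004),fitrim(w,(.451,.1065),.044,.010,.004))
```

```text
[0.4501 0.1063 0.1212]
wlid wrist (array([0.4487, 0.1059, 0.0391]), np.float64(0.0003)) knob (array([0.4487, 0.1058, 0.0092]), np.float64(0.0003)) (array([0.4488, 0.1058, 0.0093]), np.float64(0.0004))
```

Request:
step_arm([
  [[0.2, 0, -0.5, 35, 0, 0, 0], [0.2, 0, -0.5, 70, 0, 0, 0], [0.2, 0, -0.5, 95, 0, 0, 0], [0.2, 0, -0.5, 110, 0, 0, 0], [0.2, 0, -0.5, 116, 0, 0, 0], [0.2, 0, -0.5, 116, 0, 0, 0]],
])

```text
t: 32.62
eef_pos: [0.4511, 0.1065, 0.0058]
tool_rot: [0.0, -0.001, 1.0, 0.0]
contact_force: [-0.4, -0.1, 0.0]
gripper_width: 0.604
grasp_force: 0.0
```

Request:
step_arm([
  [[-1, 0, 0, 0, 0, 0, 0], [-1, 0, 0, 0, 0, 0, 0], [-1, 0, 0, 0, 0, 0, 0], [-1, 0, 0, 0, 0, 0, 0], [-1, 0, 0, 0, 0, 0, 0], [-1, 0, 0, -5, 0, 0, 0], [-1, 0, 0, -15, 0, 0, 0], [-1, 0, 0, -50, 0, 0, 0], [-1, 0, 0, -90, 0, 0, 0], [-1, 0, 0, -130, 0, 0, 0]],
], force=40)

```text
t: 33.45
eef_pos: [0.4498, 0.1054, 0.1374]
tool_rot: [-0.001, -0.0, 1.0, -0.001]
contact_force: [1.9, 1.5, -0.7]
gripper_width: 0.199
grasp_force: 39.4
```

Run:
```python
from h import *
import pickle
P=[]
for i in range(3): a,b,w=cam("scene"),cam("side"),cam("wrist");P.append(bot.get_obs()["eef_pos"])
o=bot.get_obs();print(np.mean(P,0).round(4),o["gripper_width"],o["grasp_force"],o["contact_force"])
a0,b0=pickle.load(open("c0.pkl","rb"));_,_,w1=pickle.load(open("c1.pkl","rb"))
for n,c in(("a",a0),("b",b0),("w1",w1)):
  print(n,"jw",fitrim(c,(.620,-.199),.07,.038,.005),"jw inner",fitrim(c,(.620,-.199),.07,.033,.003),"js",fitrim(c,(.614,.2065),.082,.028,.004))
```

```text
[0.4507 0.1063 0.1362] 0.2018034276450679 39.44409191608429 [ 0.00514493 -0.17287542 -1.94160317]
a jw (array([ 0.6216, -0.202 ,  0.0361]), np.float64(0.0017)) jw inner (array([ 0.6216, -0.2009,  0.0329]), np.float64(0.0009)) js (array([0.6141, 0.2044, 0.0264]), np.float64(0.001))
b jw (array([ 0.6199, -0.2011,  0.0352]), np.float64(0.0007)) jw inner (array([ 0.6208, -0.201 ,  0.0339]), np.float64(0.0011)) js (array([0.6134, 0.2055, 0.0256]), np.float64(0.0009))
w1 jw (array([ 0.6209, -0.1994,  0.0349]), np.float64(0.0008)) jw inner (array([ 0.6209, -0.1992,  0.0344]), np.float64(0.0007)) js (array([0.6134, 0.2052, 0.0252]), np.float64(0.0006))
```

Request:
step_arm([
  [[-1, -23, -31, 0, 0, 0, 0], [-1, -46, -61, 0, 0, 0, 0], [-1, -69, -92, -5, 0, 0, 0], [-1, -92, -122, -10, 0, 0, 0], [-1, -115, -153, -15, 0, 0, 0], [-1, -138, -184, -20, 0, 0, 0], [-1, -161, -214, -20, 0, 0, 0], [-1, -184, -245, -20, 0, 0, 0], [-1, -207, -275, -20, 0, 0, 0], [-1, -229, -306, -20, 0, 0, 0]],
])

```text
t: 34.73
eef_pos: [0.6802, -0.2008, 0.1535]
tool_rot: [-0.001, -0.001, 1.0, 0.0]
contact_force: [0.5, 0.8, -0.6]
gripper_width: 0.199
grasp_force: 39.4
```

Request:
step_arm([
  [[-1, 0, 0, 0, 0, 0, 0], [-1, 0, 0, 0, 0, 0, 0], [-1, 0, 0, 0, 0, 0, 0]],
])

```text
t: 34.98
eef_pos: [0.679, -0.1995, 0.1536]
tool_rot: [-0.002, -0.0, 1.0, 0.0]
contact_force: [0.3, 0.2, -1.2]
gripper_width: 0.2
grasp_force: 39.5
```

Run:
```python
from h import *
P=[]
for i in range(5): w=cam("wrist");P.append(bot.get_obs()["eef_pos"])
e=np.mean(P,0);print(e.round(4),bot.get_obs()["gripper_width"])
print("jw",fitrim(w,(.621,-.2),.07,.038,.004),fitrim(w,(.621,-.2),.07,.033,.002))
for q in(.0045,): print("held lid",fitrim(w,(e[0],e[1]),e[2]-q+.016,.04,.006))
```

```text
[ 0.6795 -0.1981  0.1549] 0.2047116376357226
jw (array([ 0.6215, -0.1998,  0.0351]), np.float64(0.0005)) (array([ 0.622 , -0.2019,  0.0329]), np.float64(0.0002))
held lid (array([ 0.6757, -0.1988,  0.0387]), np.float64(0.0004))
```

Request:
step_arm([
  [[-1, 30, -1, 0, 0, 0, 0], [-1, 57, -2.5, 0, 0, 0, 0], [-1, 57, -2.5, 0, 0, 0, 0], [-1, 57, -2.5, 30, 0, 0, 0], [-1, 57, -2.5, 55, 0, 0, 0], [-1, 57, -2.5, 67, 0, 0, 0], [-1, 57, -2.5, 67, 0, 0, 0], [-1, 57, -2.5, 67, 0, 0, 0]],
])

```text
t: 35.9
eef_pos: [0.623, -0.202, 0.0887]
tool_rot: [-0.0, -0.001, 1.0, 0.0]
contact_force: [0.2, 0.7, -0.5]
gripper_width: 0.203
grasp_force: 39.6
```

Run:
```python
from h import *
P=[]
for i in range(5): a,b=cam("scene"),cam("side");P.append(bot.get_obs()["eef_pos"])
e=np.mean(P,0);print(e.round(4),bot.get_obs()["contact_force"])
z=e[2]-.005+.016
for c in(a,b):
    for dz in(-.004,0): print(dz,"lid",fitrim(c,(.6215,-.201),z+dz,.04,.006))
    X=np.array([[.621,-.201,.04]])
```

```text
[ 0.6237 -0.2025  0.0896] [ 1.55545585 -0.41805491 -1.01755649]
-0.004 lid (array([ 0.6232, -0.2024,  0.0401]), np.float64(0.001))
0 lid (array([ 0.6241, -0.2051,  0.0401]), np.float64(0.0011))
-0.004 lid (array([ 0.6215, -0.2014,  0.0385]), np.float64(0.0013))
0 lid (array([ 0.62  , -0.2028,  0.0388]), np.float64(0.0011))
```

Request:
step_arm([
  [[-1, 1, 1.5, 3, 0, 0, 0], [-1, 1, 1.5, 6, 0, 0, 0], [-1, 1, 1.5, 9, 0, 0, 0], [-1, 1, 1.5, 11, 0, 0, 0], [-1, 1, 1.5, 13, 0, 0, 0], [-1, 1, 1.5, 14, 0, 0, 0], [-1, 1, 1.5, 15, 0, 0, 0], [-1, 1, 1.5, 15, 0, 0, 0]],
])

```text
t: 37.07
eef_pos: [0.6218, -0.2007, 0.0733]
tool_rot: [-0.0, -0.0, 1.0, 0.0]
contact_force: [-0.4, 0.1, -1.3]
gripper_width: 0.2
grasp_force: 39.5
```

Request:
step_arm([
  [[-1, 0, 0, 1, 0, 0, 0], [-1, 0, 0, 2, 0, 0, 0], [-1, 0, 0, 3, 0, 0, 0], [-1, 0, 0, 4, 0, 0, 0], [-1, 0, 0, 4, 0, 0, 0]],
])

```text
t: 37.48
eef_pos: [0.6222, -0.2009, 0.0696]
tool_rot: [0.0, -0.0, 1.0, -0.0]
contact_force: [0.0, -0.1, -0.3]
gripper_width: 0.201
grasp_force: 39.6
```

Request:
step_arm([
  [[-1, 0, 0, 1, 0, 0, 0], [-1, 0, 0, 2, 0, 0, 0], [-1, 0, 0, 2, 0, 0, 0], [-1, 0, 0, 2, 0, 0, 0]],
])

```text
t: 37.82
eef_pos: [0.6224, -0.2011, 0.0693]
tool_rot: [0.001, -0.0, 1.0, 0.0]
contact_force: [-3.6, 1.3, 10.8]
gripper_width: 0.2
grasp_force: 40.8
```

Request:
step_arm([
  [[0.2, 0, 0, -1, 0, 0, 0], [0.2, 0, 0, -1, 0, 0, 0], [0.2, 0, 0, -1, 0, 0, 0], [0.2, 0, 0, -20, 0, 0, 0], [0.2, 0, 0, -60, 0, 0, 0], [0.2, 0, 0, -100, 0, 0, 0], [0.2, 0, 0, -130, 0, 0, 0], [0.2, 0, 0, -130, 0, 0, 0], [0.2, 0, 0, -130, 0, 0, 0]],
])

```text
t: 38.57
eef_pos: [0.6231, -0.2012, 0.1995]
tool_rot: [0.002, -0.0, 1.0, -0.0]
contact_force: [-0.2, 0.8, -0.7]
gripper_width: 0.599
grasp_force: 0.0
```

Run:
```python
from h import *
P=[]
for i in range(4): w=cam("wrist");P.append(bot.get_obs()["eef_pos"])
a,b=cam("scene"),cam("side")
e=np.mean(P,0);print(e.round(4))
for c in(w,a,b): print("lid z.078",fitrim(c,(.6215,-.201),.078,.04,.005),"z.086",fitrim(c,(.6215,-.201),.086,.04,.005),"knob top",fitrim(c,(.6215,-.201),.106,.01,.005))
print("slid",fitrim(w,(.47,-.0925),.016,.03,.006),"knob",fitrim(w,(.4685,-.0925),.044,.01,.004),delta([.4715,-.0925,.12],np.pi/2))
```

```text
[ 0.6213 -0.2002  0.1964]
lid z.078 (array([ 0.6193, -0.2016,  0.0391]), np.float64(0.0003)) z.086 (array([ 0.6179, -0.2015,  0.0384]), np.float64(0.0005)) knob top (array([ 0.6196, -0.2017,  0.0094]), np.float64(0.0005))
lid z.078 (array([ 0.622 , -0.2019,  0.0398]), np.float64(0.0008)) z.086 (array([ 0.6238, -0.2045,  0.04  ]), np.float64(0.0017)) knob top (array([ 0.6213, -0.2017,  0.0105]), np.float64(0.0011))
lid z.078 (array([ 0.6201, -0.1994,  0.0389]), np.float64(0.0007)) z.086 (array([ 0.617 , -0.2027,  0.0394]), np.float64(0.0008)) knob top (array([ 0.6241, -0.199 ,  0.0111]), np.float64(0.0013))
slid (array([ 0.4675, -0.0939,  0.0292]), np.float64(0.0004)) knob (array([ 0.4683, -0.0944,  0.0086]), np.float64(0.0007)) (array([149.4, 108. ,  76.5]), array([ 0. , -0.1,  0. ]))
```

Request:
step_arm([
  [[0.2, 30, 21, 0, 0, 0, 0], [0.2, 60, 43, 0, 0, 0, 0], [0.2, 90, 64, 0, 0, 0, 0], [0.2, 120, 86, 0, 0, 0, 0], [0.2, 151, 107, 0, 0, 0, 0], [0.2, 151, 107, 35, 0, 0, 0], [0.2, 151, 107, 76, 0, 0, 0], [0.2, 151, 107, 76, 0, 0, 0], [0.2, 151, 107, 76, 0, 0, 0]],
])

```text
t: 39.62
eef_pos: [0.4689, -0.094, 0.1204]
tool_rot: [-0.003, -0.0, 1.0, -0.0]
contact_force: [0.3, -0.7, 0.2]
gripper_width: 0.6
grasp_force: 0.0
```

Run:
```python
from h import *
P=[]
for i in range(5): w=cam("wrist");P.append(bot.get_obs()["eef_pos"])
e=np.mean(P,0);print(e.round(4))
print("slid",fitrim(w,(.469,-.0935),.016,.03,.005),"knob",fitrim(w,(.469,-.0935),.044,.010,.004))
print("color",w["image"][tuple(proj(w,[.469,-.0735,.016])[0].astype(int)[::-1])])
```

```text
[ 0.4719 -0.0945  0.1228]
slid (array([ 0.4679, -0.0942,  0.0291]), np.float64(0.0003)) knob (array([ 0.4674, -0.0938,  0.0091]), np.float64(0.0002))
color [191 117  77]
```

Request:
step_arm([
  [[0.2, 2.5, 0.5, 35, 0, 0, 0], [0.2, 2.5, 0.5, 70, 0, 0, 0], [0.2, 2.5, 0.5, 95, 0, 0, 0], [0.2, 2.5, 0.5, 110, 0, 0, 0], [0.2, 2.5, 0.5, 117, 0, 0, 0], [0.2, 2.5, 0.5, 117, 0, 0, 0]],
])

```text
t: 40.37
eef_pos: [0.4683, -0.0935, 0.0041]
tool_rot: [-0.001, -0.0, 1.0, -0.0]
contact_force: [-0.6, -0.6, 0.5]
gripper_width: 0.602
grasp_force: 0.0
```

Request:
step_arm([
  [[-1, 0, 0, 0, 0, 0, 0], [-1, 0, 0, 0, 0, 0, 0], [-1, 0, 0, 0, 0, 0, 0], [-1, 0, 0, 0, 0, 0, 0], [-1, 0, 0, 0, 0, 0, 0], [-1, 0, 0, -5, 0, 0, 0], [-1, 0, 0, -15, 0, 0, 0], [-1, 0, 0, -50, 0, 0, 0], [-1, 0, 0, -90, 0, 0, 0], [-1, 0, 0, -130, 0, 0, 0]],
], force=40)

```text
t: 41.2
eef_pos: [0.4672, -0.0937, 0.1363]
tool_rot: [-0.001, 0.0, 1.0, -0.0]
contact_force: [1.5, 0.3, -0.3]
gripper_width: 0.204
grasp_force: 39.2
```

Request:
step_arm([
  [[-1, 0, 0, -20, 0, 0, 0], [-1, -26, 32, -20, 0, 0, 0], [-1, -52, 64, -20, 0, 0, 0], [-1, -78, 96, -20, 0, 0, 0], [-1, -104, 128, -20, 0, 0, 0], [-1, -129, 160, -20, 0, 0, 0], [-1, -154, 192, -20, 0, 0, 0], [-1, -178, 224, -20, 0, 0, 0], [-1, -190, 256, -20, 0, 0, 0], [-1, -190, 290, -20, 0, 0, 0]],
])

```text
t: 42.03
eef_pos: [0.6603, 0.1975, 0.1556]
tool_rot: [0.001, 0.0, 1.0, -0.001]
contact_force: [0.5, -0.5, -0.7]
gripper_width: 0.204
grasp_force: 39.2
```

Run:
```python
from h import *
P=[]
for i in range(4): w=cam("wrist");P.append(bot.get_obs()["eef_pos"])
o=bot.get_obs();print(np.mean(P,0).round(4),o["gripper_width"],o["grasp_force"])
print(delta([.665,.205,.165],np.pi/2))
```

```text
[0.6574 0.2037 0.1547] 0.20504985433261622 39.20745849609375
(array([ -7.6,   6.6, -10.1]), array([-0. , -0. ,  0.2]))
```

Request:
step_arm([
  [[-1, -10, 4, 0, 0, 0, 0], [-1, -10, 4, 0, 0, 0, 0], [-1, -10, 4, 0, 0, 0, 0], [-1, -10, 4, 0, 0, 0, 0]],
])

```text
t: 42.57
eef_pos: [0.6679, 0.1993, 0.155]
tool_rot: [-0.0, 0.0, 1.0, -0.0]
contact_force: [0.3, 0.2, -0.2]
gripper_width: 0.205
grasp_force: 39.2
```

Run:
```python
from h import *
P=[]
for i in range(6): w=cam("wrist");P.append(bot.get_obs()["eef_pos"])
a,b=cam("scene"),cam("side")
e=np.mean(P,0);print(e.round(4))
for c in(w,a,b): print("js out",fitrim(c,(.614,.205),.082,.028,.003),"in",fitrim(c,(.614,.205),.082,.023,.002))
for c in(w,a,b): print("held",fitrim(c,(e[0],e[1]),e[2]-.005+.016,.03,.005),"dz-4",fitrim(c,(e[0],e[1]),e[2]-.009+.016,.03,.005))
```

```text
[0.6679 0.2002 0.1548]
js out (array([0.6142, 0.205 , 0.0253]), np.float64(0.0004)) in (array([0.6143, 0.2069, 0.023 ]), np.float64(0.0003))
js out (array([0.6136, 0.2034, 0.0269]), np.float64(0.0011)) in (array([0.6155, 0.2051, 0.0226]), np.float64(0.0006))
js out (array([0.6139, 0.205 , 0.0257]), np.float64(0.0007)) in (array([0.6139, 0.2051, 0.0238]), np.float64(0.0008))
held (array([0.6682, 0.1996, 0.0309]), np.float64(0.0013)) dz-4 (array([0.6685, 0.1996, 0.0306]), np.float64(0.0009))
held (array([0.6697, 0.1975, 0.0292]), np.float64(0.0016)) dz-4 (array([0.6704, 0.2012, 0.0301]), np.float64(0.0025))
held (array([0.6677, 0.1992, 0.0295]), np.float64(0.0018)) dz-4 (array([0.67  , 0.2001, 0.0288]), np.float64(0.0019))
```

Request:
step_arm([
  [[-1, 28, 3, 0, 0, 0, 0], [-1, 53, 5, 0, 0, 0, 0], [-1, 53, 5, 0, 0, 0, 0], [-1, 53, 5, 25, 0, 0, 0], [-1, 53, 5, 45, 0, 0, 0], [-1, 53, 5, 54, 0, 0, 0], [-1, 53, 5, 54, 0, 0, 0], [-1, 53, 5, 54, 0, 0, 0]],
])

```text
t: 43.63
eef_pos: [0.6155, 0.2056, 0.1007]
tool_rot: [-0.0, -0.0, 1.0, -0.0]
contact_force: [0.5, 0.5, 0.6]
gripper_width: 0.204
grasp_force: 39.2
```

Run:
```python
from h import *
P=[]
for i in range(5): a,b=cam("scene"),cam("side");P.append(bot.get_obs()["eef_pos"])
e=np.mean(P,0);print(e.round(4),bot.get_obs()["contact_force"])
for c in(a,b): print("held",fitrim(c,(.615,.2055),e[2]-.007+.016,.03,.005))
```

```text
[0.6158 0.2059 0.1014] [-0.39362784  0.29658219 -0.91162283]
held (array([0.6175, 0.2035, 0.0293]), np.float64(0.0013))
held (array([0.6155, 0.2059, 0.0295]), np.float64(0.0014))
```

Request:
step_arm([
  [[-1, 1.5, -0.5, 3, 0, 0, 0], [-1, 1.5, -0.5, 6, 0, 0, 0], [-1, 1.5, -0.5, 9, 0, 0, 0], [-1, 1.5, -0.5, 11, 0, 0, 0], [-1, 1.5, -0.5, 13, 0, 0, 0], [-1, 1.5, -0.5, 14, 0, 0, 0], [-1, 1.5, -0.5, 15, 0, 0, 0], [-1, 1.5, -0.5, 15, 0, 0, 0]],
])

```text
t: 44.8
eef_pos: [0.6135, 0.2052, 0.0854]
tool_rot: [-0.0, -0.0, 1.0, -0.0]
contact_force: [0.0, -0.5, -1.1]
gripper_width: 0.208
grasp_force: 39.2
```

Request:
step_arm([
  [[-1, 0, 0, 1, 0, 0, 0], [-1, 0, 0, 2, 0, 0, 0], [-1, 0, 0, 3, 0, 0, 0], [-1, 0, 0, 4, 0, 0, 0], [-1, 0, 0, 4, 0, 0, 0]],
])

```text
t: 45.22
eef_pos: [0.6138, 0.2056, 0.0816]
tool_rot: [0.0, -0.0, 1.0, 0.0]
contact_force: [0.8, 0.6, 0.5]
gripper_width: 0.204
grasp_force: 39.2
```

Request:
step_arm([
  [[-1, 0, 0, 1, 0, 0, 0], [-1, 0, 0, 2, 0, 0, 0], [-1, 0, 0, 2, 0, 0, 0], [-1, 0, 0, 2, 0, 0, 0]],
])

```text
t: 45.55
eef_pos: [0.6143, 0.2058, 0.0803]
tool_rot: [0.001, -0.0, 1.0, 0.0]
contact_force: [0.9, 0.8, 5.1]
gripper_width: 0.206
grasp_force: 39.7
```

Request:
step_arm([
  [[0.2, 0, 0, 0, 0, 0, 0], [0.2, 0, 0, 0, 0, 0, 0], [0.2, 0, 0, 0, 0, 0, 0], [0.2, 0, 0, -20, 0, 0, 0], [0.2, 0, 0, -60, 0, 0, 0], [0.2, 0, 0, -100, 0, 0, 0], [0.2, 0, 0, -140, 0, 0, 0], [0.2, 0, 0, -140, 0, 0, 0], [0.2, 0, 0, -140, 0, 0, 0]],
])

```text
t: 46.3
eef_pos: [0.6151, 0.2053, 0.2222]
tool_rot: [0.002, -0.0, 1.0, 0.001]
contact_force: [-1.2, 0.3, -1.3]
gripper_width: 0.598
grasp_force: 0.0
```

Run:
```python
from h import *
import pickle
for i in range(2): a,b,w=cam("scene"),cam("side"),cam("wrist")
print(bot.get_obs()["eef_pos"],bot.get_obs()["contact_force"])
for c in(w,a,b):
    print("slid",fitrim(c,(.614,.205),.090,.03,.005),"knob",fitrim(c,(.614,.205),.118,.01,.004))
    print("box",fitrim(c,(.44,.306),.094,.078),"wide",fitrim(c,(.6215,-.201),.078,.04,.005))
a0,b0=pickle.load(open("c0.pkl","rb"))
for c,c0 in((a,a0),(b,b0)):
    for n,X in dict(cup=(.5441,-.1505,.014),spray=(.768,-.122,.06),bowl=(.771,.132,.02),stamp=(.549,.157,.015)).items():
        u=proj(c,X)[0].astype(int); s=np.s_[u[1]-16:u[1]+16,u[0]-16:u[0]+16]; print(n,np.median(cv2.absdiff(c["image"][s],c0["image"][s])),(cv2.absdiff(c["image"][s],c0["image"][s]).max(2)>50).mean().round(3))
```

```text
[0.61271228 0.20501472 0.21787615] [-0.24968745 -0.05220327 -0.23292431]
slid (array([0.613 , 0.2055, 0.0294]), np.float64(0.0005)) knob (array([0.6123, 0.2057, 0.0089]), np.float64(0.0003))
box (array([0.4433, 0.3061, 0.0728]), np.float64(0.0009)) wide (array([ 0.6215, -0.201 ,  0.035 ]), np.float64(0.0))
slid (array([0.6164, 0.2038, 0.0294]), np.float64(0.0011)) knob (array([0.616 , 0.2041, 0.0087]), np.float64(0.0009))
box (array([0.4419, 0.3036, 0.0768]), np.float64(0.0009)) wide (array([ 0.6224, -0.203 ,  0.0395]), np.float64(0.0007))
slid (array([0.6127, 0.2046, 0.0279]), np.float64(0.0016)) knob (array([0.6134, 0.2075, 0.0088]), np.float64(0.0009))
box (array([0.4389, 0.308 , 0.0772]), np.float64(0.0006)) wide (array([ 0.62  , -0.2   ,  0.0395]), np.float64(0.0009))
cup 6.0 0.16
spray 6.0 0.147
bowl 4.0 0.0
stamp 6.0 0.089
cup 3.0 0.0
spray 4.0 0.054
bowl 3.0 0.0
stamp 3.0 0.0
```

```bash
python3 -c "
from station import bot
print(bot.hand_in())"
```

```text
the job is handed in; nothing more can be done
None
```

The job is handed in at 46 s, with no verdict returned: both tiles stand home in their own box slots, all three lids measured seated and level, the gripper is clear, and the bystanders look undisturbed (checked only by image comparison).

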